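# Gauge a shim pack on the sprung comparator

## Robot

A 6-joint arm with a two-finger parallel gripper is mounted at the origin on the work surface. World frame = base frame: x ahead of the robot, y to its left, z up, the work surface at z = 0. Lengths are in mm, angles in rad, forces in N, time in s.
With the tool pointing down it reaches from about 350 to 775 mm from the base axis. Payload 7.3 kg.
Tool frame: the origin (TCP) lies on the front face of the gripper's body, between the roots of the fingers; the fingertips stand 66 mm ahead of it and the grasp point (between the pads) lies 47 mm ahead of it (bot.tip_extent is the distance from the TCP to the fingertips, in mm); z points along the fingers, y is the line along which they close (so a half turn about z gives the same grasp; the last joint's range is limited). The gripper opens to 92 mm and grips with 3 to 60 N. Pads are 19 mm wide; open, the fingers measure 130 mm over their backs; the gripper's body (75 mm by 190 mm) begins 47 mm behind the grasp point.
Start: joints at [1.054, 0.342, 1.524, -0, 1.275, -0.146], TCP at [190.224, 489.34, 292.241] pointing down, gripper open.
Joint ranges: [-2.53, 2.53], [-0.77, 2.02], [0.04, 2.7], [-1, 4.14], [0.28, 2.66], [-3.11, 3.11]. Speed limits (rad/s): [2.57, 2.57, 3.14, 3.14, 3.14, 3.14].

## Interface

Orientations are given as [roll, pitch, yaw] about the fixed x, y, z axes, in that order (R = Rz(yaw) Ry(pitch) Rx(roll)).
In Python, from plant import readout, viewer, order, bot gives the robot as it stands.
- The arm moves only by the shell command python3 -m creep 'ROWS'. ROWS is text: rows parted by semicolons, each of 7 numbers parted by spaces: the shift along the world's x, y, z in m, then the turn, a rotation vector about the world's x, y, z in rad, then the opening in per cent of the stroke, from 0 (shut) to 100 (fully open). A call has 1 to 8 rows; each row shifts and turns the commanded pose from where the row before left it; what a row does not reach is not made up. A row lasts 1/12 s, in which the tool goes at most 41.7 mm and 7.16 degrees, less where a joint would pass 70% of its speed; a pose out of reach is approached as far as the arm can. A call is refused whole if a number of a shift passes 0.0417 or a number of a turn 0.125, either way. A call with a gripper value outside its range is refused whole. The fingers move at their own pace and stop on an object; the grip force is fixed at half the most. Time passes only in rows, so rows that do not move let the fingers close. It gives the time, the measured TCP pose, the force, the opening and the grip force at its end, in the units of the state.
- readout.get_obs(): the state, without advancing time (a new reading comes with each control period).
- viewer.capture(name): name is "scene" or "top"; returns the picture (480x640x3 uint8, red, green, blue); there is no depth.
- viewer.camera_info(name): a dict with "fx", "fy", "cx", "cy" (pixels), "origin" and "rotation" of the camera in the world. Camera axes: x right, y up, looking along -z (the intrinsics and any distortion apply to the point x, -y, -z); pixel columns grow to the right and rows downward; lengths in mm; the calibration is good to about 2 mm. A picture is of the moment at which its call begins. camera_info takes no time and is no camera call.
- order.close_job(): hands the job in; it is judged then, once.
The state is a dict: "time": time; "joint_positions": joint angles; "dq": joint speeds; "tau": joint torques, N m; "tool_pos": TCP position; "tcp_rot": TCP orientation; "contact_force": force on the tool from outside, world axes, zero at the start; "moment": the same for the moment, N m; "grip_width": finger opening in mm; "finger_force": force on a finger pad.
Only numpy, scipy, OpenCV 4.12 (cv2) and the standard library are available. Lean on these libraries where they do the work, as an engineer would, in place of code of your own. Each camera call takes 0.05 s, during which the arm holds its last target. There are 200 camera calls.

## Task

Draw the comparator's sprung probe back by its red handle, lean the handle into the holding notch so that it stays back by itself, take the green puck out onto the cork coaster, and lay every loose shim block there is side by side on the painted bed, each lying centred across it. Then lift the handle out of the notch so that the probe springs forward and clamps the whole pack against the anvil, and turn the dial's bezel until its red zero mark stands at the blue pointer. Leave the other things on the bench where they are, and should a block or the puck get knocked out of place, put it right again, so that at the end all of this is in order.

Things in the scene. Friction and masses are not known exactly. Their poses are not given: they have to be found in the camera images.
- stand: Comparator stand, a fixed grey base plate 8 mm thick; pose differs each time. Origin on the bench, z up. In this frame, mm: plate x -120 to 50, y -165 to 165, and a lug x 50 to 105, y 10 to 120 under the dial. The lane (bed, anvil, probe) runs along y at x = -35. Steel bearing block 40 mm wide, 38 mm high at y 8 to 20. The probe comes from +y.
- bed (a point): Middle of the top of the bed: pale painted strip 52 mm wide (x), 128 mm long (y), z = 8 mm, at stand x = -35, y = -140 to -12. Blocks lie here with their long edge along the stand x, centre within 12 mm of x = -35. Four blocks make 92 mm, so lay them close together from the anvil on, gaps of 4 to 7 mm (119 mm between anvil and parked probe); the let-go probe closes them up.
- anvil_face (a point): Centre of the flat face of the fixed steel anvil at the end of the bed (stand x = -35, y = -140), looking to the stand +y; anvil 24 mm wide, top 38 mm above the bench.
- probe (a joint): How far the probe is drawn back along +y of the stand, m: 0 fully forward (face 30 mm from the anvil), stop at 0.102. A spring drives it forward, 12 N at 0, 19 N fully back, damped to about 0.25 m/s. Draw it to 0.095 or more before leaning the handle into the notch; held there it rests at about 0.09.
- handle (a joint): Lean of the red handle about the probe rod, rad: 0 upright, 0.6 leaned fully over to -x of the stand (towards the robot). Along the stroke the brass gate (top z = 46 mm, on the -x side, ending at stand y = 112) keeps it under 0.2; past that end it leans into the notch, and above 0.45 is held behind the gate end. Slight friction, no spring.
- handle_grip (a point): Grip point on the red handle, a round bar 16 mm thick, 68 mm above the rod axis (rod axis at z = 20 mm); the bar ends 18 mm above this point. When upright it is at x = -35, y = 30 + drawn-back distance, z = 88 mm in the stand's frame.
- probe_tip (a point): Centre of the probe's flat face (40 mm wide, 22 mm high) that presses on the pack.
- bezel (a joint): Turn of the bezel, rad, counter-clockwise from above, -1.9 to 1.9; at 0 the red zero mark points to -x of the stand. Stays where left (friction 0.05 N m).
- pointer (a joint): Turn of the blue pointer, rad, counter-clockwise from above, same zero direction as the bezel (-x of the stand). It is geared to the probe: 20 rad per metre of draw-back.
- dial_centre (a point): On the axis of the face-up dial, at mid-height of the round black bezel (60 mm diameter, 20 mm high: bottom at z = 53, top at z = 73 mm, on a stem of 40 mm diameter), 12 mm above its underside. Grip the bezel across its diameter and turn.
- zero_mark (a point): Middle of the red zero mark on the white scale, which turns with the bezel; 21 mm from the dial axis.
- pointer_tip (a point): Tip of the blue pointer, 21 mm from the dial axis.
- thin_a_c (a point): Centre of a loose square-section steel shim block, 20 x 20 mm, 50 mm long, with two blue bands. Long edge = y axis of this point; it may lie on any of its four long sides. May be absent; may start on either side of the stand.
- thin_b_c (a point): Centre of a loose square-section steel shim block, 20 x 20 mm, 50 mm long, with two blue bands. Long edge = y axis of this point; it may lie on any of its four long sides. May be absent; may start on either side of the stand.
- thick_a_c (a point): Centre of a loose square-section steel shim block, 26 x 26 mm, 50 mm long, with two yellow bands. Long edge = y axis of this point; it may lie on any of its four long sides. May be absent; may start on either side of the stand.
- thick_b_c (a point): Centre of a loose square-section steel shim block, 26 x 26 mm, 50 mm long, with two yellow bands. Long edge = y axis of this point; it may lie on any of its four long sides. May be absent; may start on either side of the stand.
- puck_c (a point): Centre (half-way up) of the green anodised spacer puck, 28 mm diameter, 22 mm high, z its axis. At the start it stands in the 30 mm gap between anvil and probe.
- coaster: Fixed round cork coaster, 72 mm diameter, 4 mm thick, origin under its centre. The puck goes on it upright, within 24 mm of its centre.
- yoke: Heavy iron yoke fragment, about 110 x 100 x 50 mm; bystander.
- depth_gauge: Chrome-plated depth gauge, 150 x 110 x 20 mm, lying; bystander.
- feelers: Feeler gauge, 100 x 16 x 12 mm, lying; bystander.
- loupe: Black loupe, 42 mm diameter, 30 mm high; bystander.
- driver: Screwdriver, lying; bystander.
- oil: Grease tin, 56 mm diameter, 45 mm high; bystander.

How it is judged (in metres and radians):
On the way, in this order (a step that is already met when the one before it is completed fails the run):
1. the probe is drawn back and held in its notch, handle let go (value of joint probe above 0.08 m and value of joint handle above 0.3 rad and contact force between the fingers and handle_c1 below 0.3 N), for 0.3 s.
2. with the probe still parked, the puck is on the coaster and every block lies on the bed (value of joint probe above 0.08 m and value of joint handle above 0.3 rad and horizontal distance between puck_c and coaster below 0.024 m and height (world z) of puck_c below 0.025 m and angle between puck_c's own z axis and vertical below 0.2 rad and x of thin_a_c in the frame of stand between -0.047 and -0.023 m and y of thin_a_c in the frame of stand between -0.145 and -0.012 m and z of thin_a_c in the frame of stand between 0.01 and 0.03 m and angle between the y axis of each of thin_a_c, thin_b_c, thick_a_c, thick_b_c and the x axis of stand, either way round below 0.25 rad and x of thin_b_c in the frame of stand between -0.047 and -0.023 m and y of thin_b_c in the frame of stand between -0.145 and -0.012 m and z of thin_b_c in the frame of stand between 0.01 and 0.03 m and x of thick_a_c in the frame of stand between -0.047 and -0.023 m and y of thick_a_c in the frame of stand between -0.145 and -0.012 m and z of thick_a_c in the frame of stand between 0.01 and 0.03 m and x of thick_b_c in the frame of stand between -0.047 and -0.023 m and y of thick_b_c in the frame of stand between -0.145 and -0.012 m and z of thick_b_c in the frame of stand between 0.01 and 0.03 m), for 0.2 s.
3. the handle is out of the notch and the sprung probe clamps the pack against the anvil (value of joint handle below 0.25 rad and value of joint probe below 0.078 m and (contact force between probe_c1 and thin_a above 2 N or contact force between probe_c1 and thin_b above 2 N or contact force between probe_c1 and thick_a above 2 N or contact force between probe_c1 and thick_b above 2 N) and (contact force between stand_c2 and thin_a above 1.5 N or contact force between stand_c2 and thin_b above 1.5 N or contact force between stand_c2 and thick_a above 1.5 N or contact force between stand_c2 and thick_b above 1.5 N) and contact force between the fingers and handle_c1 below 0.3 N), for 0.3 s.
At the end, for the whole second after the job is handed in: Every block present lies across the bed (centre within 12 mm of the lane's middle, within 0.25 rad of square), clamped between anvil and released probe (handle upright); the puck stands on the coaster within 24 mm of its centre; the zero mark is within 3.5 mm of the pointer tip; all at rest (value of joint handle below 0.25 rad and value of joint probe below 0.078 m and (contact force between probe_c1 and thin_a above 2 N or contact force between probe_c1 and thin_b above 2 N or contact force between probe_c1 and thick_a above 2 N or contact force between probe_c1 and thick_b above 2 N) and (contact force between stand_c2 and thin_a above 1.5 N or contact force between stand_c2 and thin_b above 1.5 N or contact force between stand_c2 and thick_a above 1.5 N or contact force between stand_c2 and thick_b above 1.5 N) and x of thin_a_c in the frame of stand between -0.047 and -0.023 m and y of thin_a_c in the frame of stand between -0.145 and -0.012 m and z of thin_a_c in the frame of stand between 0.01 and 0.03 m and angle between the y axis of each of thin_a_c, thin_b_c, thick_a_c, thick_b_c and the x axis of stand, either way round below 0.25 rad and x of thin_b_c in the frame of stand between -0.047 and -0.023 m and y of thin_b_c in the frame of stand between -0.145 and -0.012 m and z of thin_b_c in the frame of stand between 0.01 and 0.03 m and x of thick_a_c in the frame of stand between -0.047 and -0.023 m and y of thick_a_c in the frame of stand between -0.145 and -0.012 m and z of thick_a_c in the frame of stand between 0.01 and 0.03 m and x of thick_b_c in the frame of stand between -0.047 and -0.023 m and y of thick_b_c in the frame of stand between -0.145 and -0.012 m and z of thick_b_c in the frame of stand between 0.01 and 0.03 m and horizontal distance between puck_c and coaster below 0.024 m and height (world z) of puck_c below 0.025 m and angle between puck_c's own z axis and vertical below 0.2 rad and horizontal distance between pointer_tip and zero_mark below 0.0035 m and linear speed of each of thin_a, thin_b, thick_a, thick_b, puck below 0.02 m/s); the robot touches nothing.
It fails at once if a bystander (yoke fragment, depth gauge, feeler gauge, loupe, screwdriver, grease tin) is shifted by more than 30 mm (distance of any of yoke, depth_gauge, feelers, loupe, driver, oil from where it was at the start of the episode above 0.03 m).
Of thin_a, thin_b, thick_a, thick_b only 3 to 4 are there at a start; the rules pass over those that are not, and their reading is None.
At some moment in a run one of thin_a, thin_b, thick_a, thick_b, puck may be knocked a few centimetres aside while the robot is not near it.
Once in a run the grip may slacken for a moment while it holds something.
It also fails if it takes over 210 s, if anything falls off the work surface, if the arm or the gripper's body presses on something with over 40 N, if the wrist force passes 120 N, or if a joint passes its speed limit or range.

## Working session

There is one attempt and no reset: what is moved stays moved. The work goes in short steps, Python scripts to look and compute and a shell command to move; the robot and the scene stay as the last step left them, time stands still between calls to the robot, and variables do not carry over. Pictures are saved under pics/ and viewed, at most 14 in all, crops included, and the job is handed in when it is done.

```bash
ls; mkdir -p pics; python3 - <<'E'
from plant import readout, viewer, order, bot
import cv2,pprint
for n in("scene","top"):
    im=viewer.capture(n); cv2.imwrite(f"pics/{n}0.png",im[...,::-1]); pprint.pprint(viewer.camera_info(n))
print(readout.get_obs())
E
```

```text
pics
{'cx': 313.22357699314034,
 'cy': 231.466655950585,
 'fx': 473.9644880729238,
 'fy': 473.9644880729238,
 'origin': array([1354.59420015,  -84.38816499, 1285.80940042]),
 'rotation': array([0.55976082, 0.01331503, 1.47679038])}
{'cx': 314.2970936223131,
 'cy': 241.45581777719036,
 'fx': 479.2670362007993,
 'fy': 479.2670362007993,
 'origin': array([ 408.07742393,  -37.60515366, 1194.85008863]),
 'rotation': array([ 0.19158429,  0.00616854, -1.56422749])}
{'time': 0.1, 'joint_positions': array([ 1.05399999e+00,  3.42657216e-01,  1.52492225e+00,  1.87009604e-05,
        1.27538987e+00, -1.46013642e-01]), 'dq': array([-0.00051618, -0.0016686 , -0.00355632,  0.00081263,  0.00067564,
        0.00010426]), 'tau': array([ 2.41657690e-03, -4.32003701e+01, -2.44698036e+01,  7.20269093e-02,
        5.24529931e-02, -7.59232557e-05]), 'tool_pos': array([190.07761544, 489.0923277 , 291.61196491]), 'tcp_rot': array([-3.14023322e+00, -2.17993816e-04,  2.77080435e+00]), 'contact_force': array([-0.20586374, -0.51658516,  0.16112046]), 'moment': array([-0.04390707, -0.01098691, -0.01083939]), 'finger_force': 0.0, 'grip_width': 91.81356667240404}
```

View pics/top0.png

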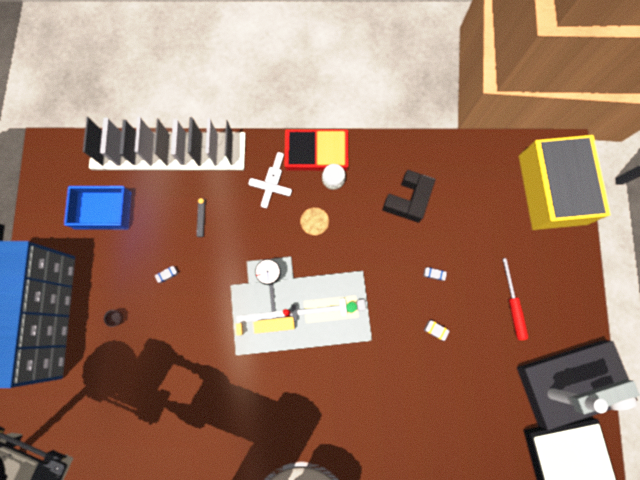

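View pics/scene0.png

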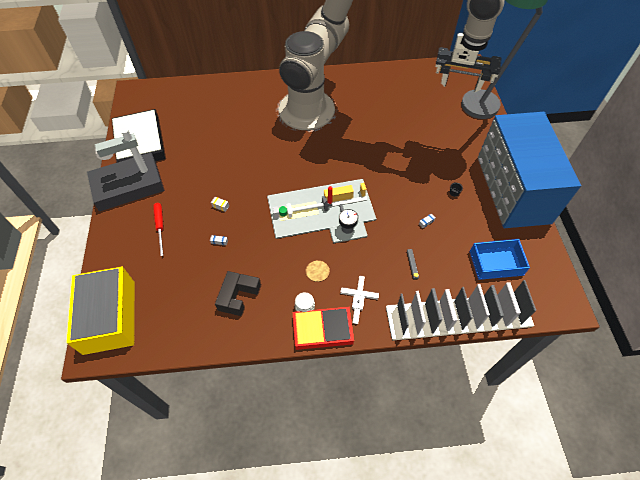

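The top view shows the stand at (300,313) with the dial at (267,271) and the puck at (351,307). The coaster is at (314,221). Three blocks are visible: thin at (166,274), thin at (436,273) and thick at (437,330).

```bash
cat > h.py <<'E'
import numpy as np, cv2
from scipy.spatial.transform import Rotation as R
from plant import readout, viewer, order, bot
def cam(n):
    c=viewer.camera_info(n); return c,R.from_euler('xyz',c['rotation']).as_matrix()
def ray(n,u,v):
    c,M=cam(n); return c['origin'],M@np.array([(u-c['cx'])/c['fx'],-(v-c['cy'])/c['fy'],-1])
def pt(n,u,v,z):
    o,d=ray(n,u,v); return (o+d*(z-o[2])/d[2])
def px(n,p):
    c,M=cam(n); q=M.T@(np.array(p)-c['origin']); return np.array([c['cx']+c['fx']*q[0]/-q[2],c['cy']-c['fy']*q[1]/-q[2]])
def tri(u1,u2):
    (o1,d1),(o2,d2)=ray("top",*u1),ray("scene",*u2)
    A=np.stack([d1,-d2],1); s=np.linalg.lstsq(A,o2-o1,rcond=None)[0]
    a,b=o1+s[0]*d1,o2+s[1]*d2; return (a+b)/2,np.linalg.norm(a-b)
RANGES=dict(blue=((100,90,60),(130,255,255)),yellow=((20,110,120),(34,255,255)),green=((50,120,60),(80,255,255)),red=((170,150,90),(180,255,255)),cork=((8,60,140),(20,200,255)),red0=((0,190,110),(5,255,255)))
def blobs(im,c,lo=4,hi=2500):
    h=cv2.cvtColor(im,cv2.COLOR_RGB2HSV); m=cv2.inRange(h,*map(np.array,RANGES[c]))
    n,l,s,ce=cv2.connectedComponentsWithStats(m)
    return [(ce[i].round(1),int(s[i,4])) for i in range(1,n) if lo<=s[i,4]<=hi]
def plate(im,n):
    h=cv2.cvtColor(im,cv2.COLOR_RGB2HSV); m=cv2.inRange(h,np.array((0,0,110)),np.array((179,60,255)))
    m=cv2.morphologyEx(m,cv2.MORPH_CLOSE,np.ones((5,5)))
    return m
E
python3 - <<'E'
from h import *
for n in("top","scene"):
    im=cv2.cvtColor(cv2.imread(f"pics/{n}0.png"),cv2.COLOR_BGR2RGB)
    print(n)
    for c in RANGES:
        print(c,[(*b[0],b[1],*pt(n,*b[0],13)[:2].round()) for b in blobs(im,c) if abs(pt(n,*b[0],13)[1])<420 and 150<pt(n,*b[0],13)[0]<800])
    m=plate(im,n); N,l,s,ce=cv2.connectedComponentsWithStats(m)
    u=(300,313) if n=="top" else (300,225)
    k=l[u[1]-15:u[1]+15,u[0]-20:u[0]+20]; k=np.bincount(k[k>0]).argmax()
    q=(l==k).astype('uint8'); print(s[k]); 
    C=max(cv2.findContours(q,0,2)[0],key=len); H=cv2.convexHull(C)
    P=cv2.approxPolyDP(H,4,True)[:,0]; print([(*p,*pt(n,*p,8)[:2].round(1)) for p in P])
    x,y=(220,245) if n=="top" else (255,165)
    cv2.imwrite(f"pics/{n}crop.png",cv2.resize(cv2.imread(f"pics/{n}0.png")[y:y+120,x:x+160],None,fx=5,fy=5,interpolation=2))
E
```

```text
top
blue [(np.float64(171.0), np.float64(272.4), 8, np.float64(557.0), np.float64(327.0)), (np.float64(429.6), np.float64(272.0), 9, np.float64(562.0), np.float64(-315.0)), (np.float64(440.9), np.float64(274.7), 10, np.float64(555.0), np.float64(-343.0)), (np.float64(160.3), np.float64(277.0), 7, np.float64(545.0), np.float64(353.0))]
yellow [(np.float64(200.5), np.float64(200.5), 16, np.float64(742.0), np.float64(263.0)), (np.float64(318.9), np.float64(211.6), 25, np.float64(715.0), np.float64(-40.0)), (np.float64(309.2), np.float64(211.0), 4, np.float64(716.0), np.float64(-15.0)), (np.float64(304.6), np.float64(214.4), 7, np.float64(707.0), np.float64(-4.0)), (np.float64(310.1), np.float64(216.4), 9, np.float64(702.0), np.float64(-18.0)), (np.float64(317.5), np.float64(219.5), 15, np.float64(694.0), np.float64(-37.0)), (np.float64(305.1), np.float64(221.2), 19, np.float64(689.0), np.float64(-5.0)), (np.float64(323.0), np.float64(223.7), 23, np.float64(683.0), np.float64(-51.0)), (np.float64(311.7), np.float64(224.7), 7, np.float64(680.0), np.float64(-22.0)), (np.float64(304.0), np.
[... 25621 characters left out ...]
(np.float64(218.5), np.float64(288.5), 4, np.float64(728.0), np.float64(-324.0)), (np.float64(215.3), np.float64(296.2), 10, np.float64(752.0), np.float64(-333.0))]
red0 [(np.float64(329.6), np.float64(195.5), 48, np.float64(424.0), np.float64(41.0))]
[ 267  179  109   63 4137]
[(np.int32(362), np.int32(179), np.float64(362.4), np.float64(159.3)), (np.int32(375), np.int32(216), np.float64(517.3), np.float64(178.6)), (np.int32(365), np.int32(236), np.float64(589.3), np.float64(134.9)), (np.int32(338), np.int32(241), np.float64(598.9), np.float64(47.9)), (np.int32(275), np.int32(237), np.float64(564.0), np.float64(-148.4)), (np.int32(268), np.int32(195), np.float64(396.8), np.float64(-163.3))]
```

View pics/topcrop.png

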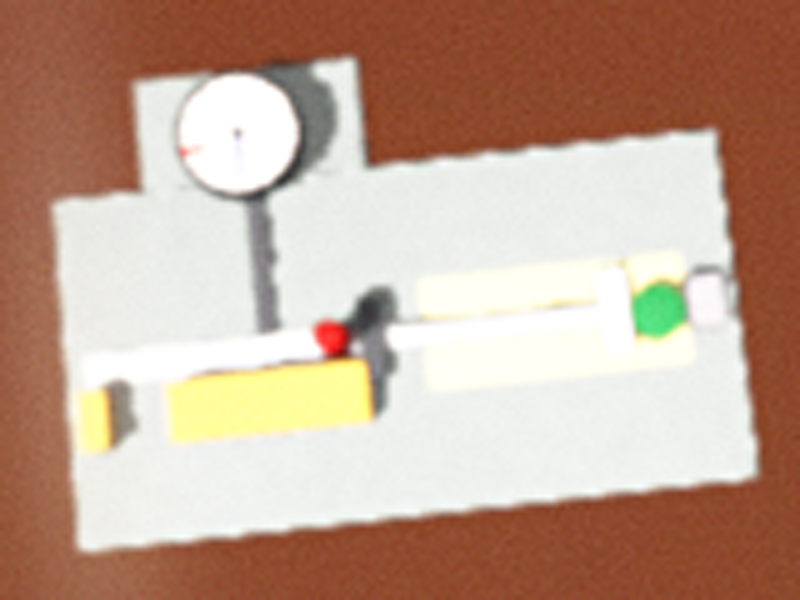

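The crop shows the handle top at crop (330,337), the puck at (660,308), and the dial at (238,133). The zero mark is at dial-left and the pointer points down, towards -x. Next I refine the stand frame by line fits and triangulate the rest.

```bash
python3 - <<'E'
from h import *
S=np.array([(50,-165),(-120,-165),(-120,165),(50,165),(50,120),(105,120),(105,10),(50,10)],float)
E_=[(0,1),(1,2),(2,3),(4,5),(5,6),(6,7),(7,0)]
th,t=0.1,None
def Rm(a): return np.array([[np.cos(a),-np.sin(a)],[np.sin(a),np.cos(a)]])
for n in("top","scene"):
    im=cv2.cvtColor(cv2.imread(f"pics/{n}0.png"),cv2.COLOR_BGR2RGB)
    g=im.astype(float); m=((g[...,2]/(g[...,0]+1)>0.75)&(g[...,0]>70)).astype('uint8')
    m=cv2.morphologyEx(m,cv2.MORPH_CLOSE,np.ones((7,7)))
    N,l,s,_=cv2.connectedComponentsWithStats(m); k=l[345,300] if n=="top" else l[230,300]
    C=max(cv2.findContours((l==k).astype('uint8'),0,1)[0],key=len)[:,0]
    W=np.array([pt(n,*c,8)[:2] for c in C])
    a,o=0.1,np.array([497.5,10.])
    for it in range(15):
        P=(W-o)@Rm(a); A=[];b=[]
        for e,(i,j) in enumerate(E_[:3]):
            d=(S[j]-S[i])/np.linalg.norm(S[j]-S[i]); nn=np.array([d[1],-d[0]])
            s_=(P-S[i])@d; r=(P-S[i])@nn; L=np.linalg.norm(S[j]-S[i])
            ok=(s_>12)&(s_<L-12)&(abs(r)<12)
            if e==2 or 1:
                for q,rr in zip(P[ok],r[ok]): A.append([*nn, nn@np.array([-q[1],q[0]])]); b.append(rr)
        x=np.linalg.lstsq(np.array(A),np.array(b),rcond=None)[0]
        o=o+Rm(a)@x[:2]; a+=x[2]
    print(n,"stand o",o.round(1),"yaw",a.round(3),"rms",np.std(b).round(2), len(b))
def P(c,n):
    im=cv2.cvtColor(cv2.imread(f"pics/{n}0.png"),cv2.COLOR_BGR2RGB); return blobs(im,c)
print("puck@27",pt("top",351.2,306.7,27)[:2],pt("scene",282.6,210.6,25)[:2])
print("handle top",pt("top",286.2,312.2,104)[:2]); print("dial",pt("top",267.6,271.5,73)[:2])
for nm,z,a,b in(("thinL",20,(171,272.4),(160.3,277)),("thinR",20,(429.6,272),(440.9,274.7)),("thickR",26,(431.9,327.1),(442.7,332.5))):
    p,q=pt("top",*a,z)[:2],pt("top",*b,z)[:2]; print(nm,((p+q)/2).round(1),"axis yaw",np.arctan2(*(p-q)[::-1]).round(3),np.linalg.norm(p-q).round(1))
for nm,z,a,b in(("thinL",18,(424.6,221.8),(430.9,217.5)),("thinR",18,(222.3,240.5),(213.5,239.5)),("thickR",24,(222.4,204.6),(214.8,202.1))):
    p,q=pt("scene",*a,z)[:2],pt("scene",*b,z)[:2]; print(nm,((p+q)/2).round(1),"axis yaw",np.arctan2(*(p-q)[::-1]).round(3),np.linalg.norm(p-q).round(1))
print("coaster",pt("scene",317,270.1,4)[:2],pt("top",314.5,221.5,4)[:2])
E
```

```text
top stand o [496.1   9.1] yaw 0.114 rms 0.71 245
scene stand o [499.5   9.9] yaw 0.117 rms 1.87 158
puck@27 [ 474.38420769 -119.17101962] [ 477.04442628 -117.93447508]
handle top [456.79250082  32.8004243 ]
dial [552.89878747  80.34610567]
thinL [550.3 337.5] axis yaw -1.148 28.2
thinR [ 557.5 -327.1] axis yaw 1.338 28.3
thickR [ 420.8 -324.9] axis yaw 1.11 28.2
thinL [555.  341.6] axis yaw -1.031 27.5
thinR [ 562.9 -326.6] axis yaw 1.339 28.3
thickR [ 425.9 -324.9] axis yaw 1.101 28.0
coaster [692.25639833 -27.5660598 ] [690.88145185 -28.91914609]
```

```bash
python3 -m creep '0.0207 -0.0349 0 0 0 0.0373 100;0.0207 -0.0349 0 0 0 0.0373 100;0.0207 -0.0349 0 0 0 0.0373 100;0.0207 -0.0349 0 0 0 0.0373 100;0.0207 -0.0349 0 0 0 0.0373 100;0.0207 -0.0349 0 0 0 0.0373 100;0.0207 -0.0349 0 0 0 0.0373 100'
python3 -m creep '0.0207 -0.0349 0 0 0 0.0373 100;0.0207 -0.0349 0 0 0 0.0373 100;0.0207 -0.0349 0 0 0 0.0373 100;0.0207 -0.0349 0 0 0 0.0373 100;0.0207 -0.0349 0 0 0 0.0373 100;0.0207 -0.0349 0 0 0 0.0373 100;0 0 0 0 0 0 100;0 0 0 0 0 0 100'
```

```text
time: 0.68
tool_pos: [335.4, 243.2, 292.1]
tcp_rot: [-3.142, -0.0, 3.034]
contact_force: [0.2, 0.1, -0.7]
grip_width: 91.4
finger_force: 0.0
time: 1.35
tool_pos: [459.7, 34.0, 291.6]
tcp_rot: [3.141, -0.001, -3.032]
contact_force: [-0.7, 0.2, 0.2]
grip_width: 91.8
finger_force: 0.0
```

```bash
python3 -m creep '0 0 -0.039 0 0 0 100;0 0 -0.039 0 0 0 100;0 0 -0.039 0 0 0 100;0 0 -0.038 0 0 0 100;0 0 0 0 0 0 100;0 0 0 0 0 0 10;0 0 0 0 0 0 10;0 0 0 0 0 0 10'; python3 -m creep '0 0 0 0 0 0 10;0 0 0 0 0 0 10;0 0 0 0 0 0 10;0 0 0 0 0 0 10'
```

```text
time: 2.02
tool_pos: [460.6, 36.0, 139.7]
tcp_rot: [-3.141, 0.004, -3.027]
contact_force: [-0.2, -0.7, 0.4]
grip_width: 75.8
finger_force: 0.0
time: 2.35
tool_pos: [459.6, 35.6, 137.9]
tcp_rot: [-3.141, 0.001, -3.028]
contact_force: [0.5, -0.8, -0.6]
grip_width: 49.6
finger_force: 0.0
```

```bash
python3 -m creep '0 0 0 0 0 0 5;0 0 0 0 0 0 5;0 0 0 0 0 0 5;0 0 0 0 0 0 5;0 0 0 0 0 0 5;0 0 0 0 0 0 5;0 0 0 0 0 0 5'
```

```text
time: 2.93
tool_pos: [459.0, 36.8, 137.2]
tcp_rot: [3.139, -0.0, -3.028]
contact_force: [-0.1, 7.9, 1.5]
grip_width: 15.1
finger_force: 30.0
```

```bash
python3 -m creep '-0.0018 0.0163 0 0 0 0 5;-0.0018 0.0163 0 0 0 0 5;-0.0018 0.0163 0 0 0 0 5;-0.0018 0.0163 0 0 0 0 5;-0.0018 0.0163 0 0 0 0 5;-0.0018 0.0163 0 0 0 0 5;0 0 0 0 0 0 5;0 0 0 0 0 0 5'
```

```text
time: 3.6
tool_pos: [448.6, 131.3, 137.1]
tcp_rot: [-3.137, -0.001, -3.025]
contact_force: [0.1, -17.8, 1.2]
grip_width: 15.1
finger_force: 30.0
```

```bash
python3 -m creep '-0.0004 0.004 0 0 0 0 5;0 0 0 0 0 0 5;-0.0134 -0.0015 -0.0014 0 0 0 5;-0.0129 -0.0015 -0.004 0 0 0 5;-0.0108 -0.0013 -0.006 0 0 0 5;0 0 0 0 0 0 5;0 0 0 0 0 0 5;0 0 0 0 0 0 5'
```

```text
time: 4.27
tool_pos: [411.6, 130.7, 126.2]
tcp_rot: [-3.137, 0.0, -3.026]
contact_force: [1.0, -18.9, 4.2]
grip_width: 15.1
finger_force: 30.0
```

```bash
python3 -m creep '0.0004 -0.004 0 0 0 0 5;0.0004 -0.004 0 0 0 0 5;0 0 0 0 0 0 5;0 0 0 0 0 0 40;0 0 0 0 0 0 100;0 0 0 0 0 0 100;0 0 0 0 0 0 100;0 0 0 0 0 0 100';python3 -m creep '0 0 0 0 0 0 100;0 0 0 0 0 0 100;0 0 0 0 0 0 100;0 0 0 0 0 0 100;0 0 0 0 0 0 100;0 0 0 0 0 0 100;0 0 0 0 0 0 100'; python3 -m creep '0 0 0.04 0 0 0 100;0 0 0.04 0 0 0 100;0.001 -0.0417 0.03 0 0 0 100;0 -0.04 0.03 0 0 0 100;0 -0.04 0 0 0 0 100;0 -0.04 0 0 0 0 100;0 0 0 0 0 0 100;0 0 0 0 0 0 100'
python3 - <<'E'
from h import *
for n in("top","scene"): cv2.imwrite(f"pics/{n}1.png",viewer.capture(n)[...,::-1])
a=cv2.resize(cv2.imread("pics/top1.png")[245:365,220:380],None,fx=4,fy=4,interpolation=2)
cv2.imwrite("pics/c1.png",a)
E
```

```text
time: 4.93
tool_pos: [411.7, 125.4, 125.7]
tcp_rot: [3.141, -0.0, -3.027]
contact_force: [0.1, 0.1, 0.2]
grip_width: 43.8
finger_force: 0.0
time: 5.52
tool_pos: [411.8, 125.1, 125.8]
tcp_rot: [3.141, -0.0, -3.027]
contact_force: [-0.2, 0.1, 0.3]
grip_width: 89.8
finger_force: 0.0
time: 6.18
tool_pos: [412.5, -23.9, 255.3]
tcp_rot: [3.141, 0.0, -3.033]
contact_force: [0.1, 0.9, -0.0]
grip_width: 91.9
finger_force: 0.0
```

View pics/scene1.png

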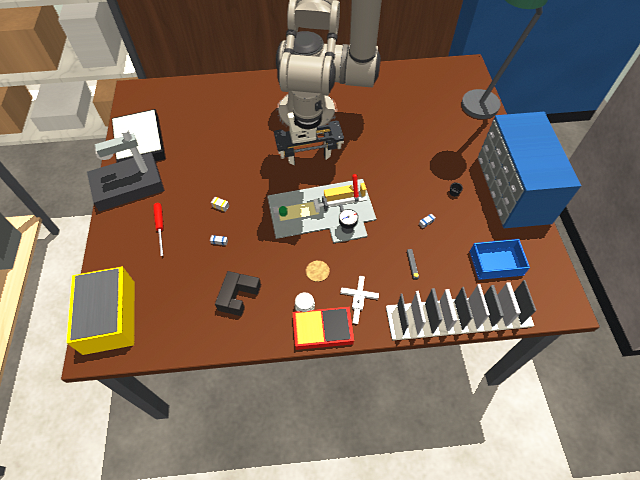

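The probe is parked: the handle is leaned at (356,185) and the probe head is at (321,203), well away from the puck at (283,211). Only three blocks are in sight. I turn for the puck.

```bash
python3 -m creep '0.005 -0.0073 0 0 0 -0.1204 100;0.005 -0.0073 0 0 0 -0.1204 100;0.005 -0.0073 0 0 0 -0.1204 100;0.005 -0.0073 0 0 0 -0.1204 100;0.005 -0.0073 0 0 0 -0.1204 100;0.005 -0.0073 0 0 0 -0.1204 100;0.005 -0.0073 0 0 0 -0.1204 100;0.005 -0.0073 0 0 0 -0.1204 100'; python3 -m creep '0.005 -0.0073 0 0 0 -0.1204 100;0.005 -0.0073 0 0 0 -0.1204 100;0.005 -0.0073 0 0 0 -0.1204 100;0.005 -0.0073 0 0 0 -0.1204 100;0.005 -0.0073 0 0 0 -0.1204 100;0 0 -0.04 0 0 0 100;0 0 -0.04 0 0 0 100;0 0 -0.04 0 0 0 100';python3 -m creep '0 0 -0.02 0 0 0 100;0 0 -0.02 0 0 0 100;0 0 0 0 0 0 100;0 0 0 0 0 0 100'
```

```text
time: 6.95
tool_pos: [453.0, -78.8, 254.9]
tcp_rot: [-3.142, -0.001, 2.29]
contact_force: [-0.5, -0.7, 1.0]
grip_width: 91.9
finger_force: 0.0
time: 7.62
tool_pos: [478.2, -115.1, 134.1]
tcp_rot: [3.14, 0.001, 1.693]
contact_force: [0.6, -0.5, 0.0]
grip_width: 91.8
finger_force: 0.0
time: 7.95
tool_pos: [477.5, -115.3, 94.6]
tcp_rot: [-3.139, -0.001, 1.693]
contact_force: [0.2, -0.4, 0.0]
grip_width: 91.8
finger_force: 0.0
```

```bash
python3 -m creep '0 -0.003 -0.017 0 0 0 100;0 0 0 0 0 0 20;0 0 0 0 0 0 20;0 0 0 0 0 0 20;0 0 0 0 0 0 20;0 0 0 0 0 0 20;0 0 0 0 0 0 20;0 0 0 0 0 0 20';python3 -m creep '0 0 0 0 0 0 15;0 0 0 0 0 0 15;0 0 0 0 0 0 15;0 0 0 0 0 0 15;0 0 0 0 0 0 15;0 0 0 0 0 0 15'
```

```text
time: 8.62
tool_pos: [477.8, -120.0, 78.6]
tcp_rot: [3.141, 0.0, 1.69]
contact_force: [-0.1, -0.7, -1.2]
grip_width: 49.5
finger_force: 0.0
time: 9.12
tool_pos: [477.5, -119.9, 78.1]
tcp_rot: [-3.141, -0.0, 1.691]
contact_force: [-1.5, 0.7, -0.3]
grip_width: 26.9
finger_force: 30.0
```

```bash
python3 -m creep '0 0 0.03 0 0 0 15;0.0357 0.0152 0 0 0 0 15;0.0357 0.0152 0 0 0 0 15;0.0357 0.0152 0 0 0 0 15;0.0357 0.0152 0 0 0 0 15;0.0357 0.0152 0 0 0 0 15;0.0357 0.0152 0 0 0 0 15;0 0 0 0 0 0 15';python3 -m creep '0 0 -0.014 0 0 0 15;0 0 -0.014 0 0 0 15;0 0 0 0 0 0 15;0 0 0 0 0 0 15'
```

```text
time: 9.78
tool_pos: [697.0, -25.5, 107.5]
tcp_rot: [3.136, 0.0, 1.693]
contact_force: [-2.0, 0.2, -0.7]
grip_width: 28.1
finger_force: 3.0
time: 10.12
tool_pos: [691.1, -28.6, 79.1]
tcp_rot: [-3.139, -0.001, 1.69]
contact_force: [0.1, 0.5, -0.9]
grip_width: 27.3
finger_force: 30.0
```

```bash
python3 -m creep '0 0 -0.004 0 0 0 15;0 0 0 0 0 0 15;0 0 0 0 0 0 55;0 0 0 0 0 0 55;0 0 0 0 0 0 55;0 0 0 0 0 0 55;0 0 0 0 0 0 55';python3 -m creep '0 0 0.04 0 0 0 60;0 0 0.04 0 0 0 100;0 0 0.04 0 0 0 100;-0.03 -0.0288 0.01 0 0 -0.1 100;-0.03 -0.0288 0 0 0 -0.1 100;-0.03 -0.0288 0 0 0 -0.1 100;-0.03 -0.0288 0 0 0 -0.1 100;-0.03 -0.0288 0 0 0 -0.08 100'
python3 - <<'E'
from h import *
im=viewer.capture("scene"); cv2.imwrite("pics/scene2.png",im[...,::-1])
print([(*b[0],b[1],*pt("scene",*b[0],22)[:2].round()) for b in blobs(im,"green")])
cv2.imwrite("pics/c2.png",cv2.resize(im[160:330,180:460,::-1],None,fx=2.8,fy=2.8,interpolation=2))
E
```

```text
time: 10.7
tool_pos: [691.9, -28.7, 76.5]
tcp_rot: [3.141, 0.0, 1.69]
contact_force: [0.3, -0.6, -0.7]
grip_width: 49.8
finger_force: 0.0
time: 11.37
tool_pos: [541.0, -172.8, 206.3]
tcp_rot: [3.141, 0.0, 1.206]
contact_force: [0.5, -0.4, -0.1]
grip_width: 91.2
finger_force: 0.0
[(np.float64(529.2), np.float64(7.2), 4, np.float64(-505.0), np.float64(1035.0)), (np.float64(317.3), np.float64(268.1), 76, np.float64(695.0), np.float64(-27.0))]
```

View pics/c2.png

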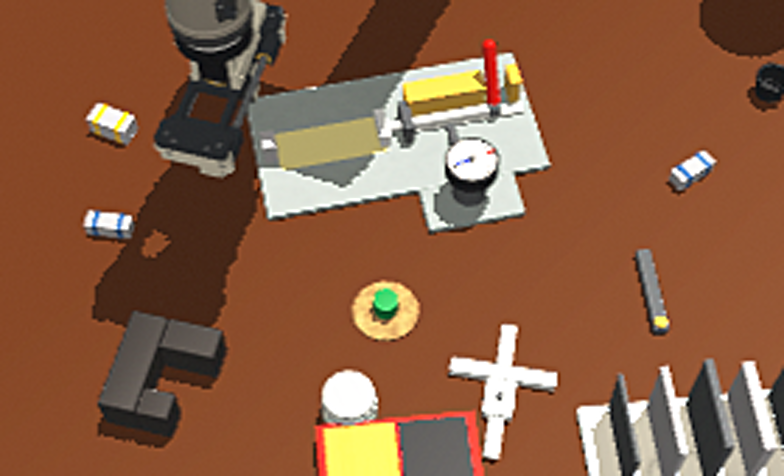

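The puck stands on the coaster at crop (386,302), and the probe is still parked. The bed is clear. Now the thick block, at crop (111,124).

```bash
python3 -m creep '-0.0091 -0.0117 0 0 0 0.1134 100;-0.0091 -0.0117 0 0 0 0.1134 100;-0.0091 -0.0117 0 0 0 0.1134 100;-0.0091 -0.0117 0 0 0 0.1134 100;-0.0091 -0.0117 0 0 0 0.1134 100;-0.0091 -0.0117 0 0 0 0.1134 100;-0.0091 -0.0117 0 0 0 0.1134 100;-0.0091 -0.0117 0 0 0 0.1134 100';python3 -m creep '-0.0091 -0.0117 0 0 0 0.1134 100;-0.0091 -0.0117 0 0 0 0.1134 100;-0.0091 -0.0117 0 0 0 0.1134 100;-0.0091 -0.0117 0 0 0 0.1134 100;-0.0091 -0.0117 0 0 0 0.1134 100;0 0 -0.04 0 0 0 100;0 0 -0.04 0 0 0 100;0 0 0 0 0 0 100'; python3 -m creep '0 0 0 0 0 0 100;0 0 0 0 0 0 100'
```

```text
time: 12.08
tool_pos: [469.4, -266.1, 206.1]
tcp_rot: [3.141, 0.0, 2.123]
contact_force: [-0.8, -0.3, -0.1]
grip_width: 91.8
finger_force: 0.0
time: 12.75
tool_pos: [421.4, -321.7, 119.9]
tcp_rot: [3.137, -0.011, 2.684]
contact_force: [-1.1, 0.9, -1.3]
grip_width: 91.8
finger_force: 0.0
time: 12.92
tool_pos: [425.1, -324.6, 127.6]
tcp_rot: [-3.141, 0.002, 2.685]
contact_force: [-0.2, -0.8, 0.4]
grip_width: 91.7
finger_force: 0.0
```

```bash
python3 -m creep '-0.002 0 -0.035 0 0 0 100;0 0 -0.022 0 0 0 100;0 0 0 0 0 0 100;0 0 0 0 0 0 40;0 0 0 0 0 0 40;0 0 0 0 0 0 40;0 0 0 0 0 0 40;0 0 0 0 0 0 40';python3 -m creep '0 0 0 0 0 0 40;0 0 0 0 0 0 40;0 0 0 0 0 0 40;0 0 0 0 0 0 40;0 0 0 0 0 0 40;0 0 0 0 0 0 40'
```

```text
time: 13.58
tool_pos: [422.8, -324.5, 70.2]
tcp_rot: [-3.141, 0.002, 2.685]
contact_force: [-0.3, 0.2, -0.3]
grip_width: 63.0
finger_force: 0.0
time: 14.08
tool_pos: [422.5, -324.1, 69.3]
tcp_rot: [3.142, 0.001, 2.685]
contact_force: [-0.1, 1.5, 5.3]
grip_width: 50.5
finger_force: 29.8
```

```bash
python3 -m creep '0 0 0.025 0 0 0 40;0 0 0.025 0 0 0 40;0.006 0.0232 0 0 0 -0.1111 40;0.006 0.0232 0 0 0 -0.1111 40;0.006 0.0232 0 0 0 -0.1111 40;0.006 0.0232 0 0 0 -0.1111 40;0.006 0.0232 0 0 0 -0.1111 40;0.006 0.0232 0 0 0 -0.1111 40';python3 -m creep '0.006 0.0232 0 0 0 -0.1111 40;0.006 0.0232 0 0 0 -0.1111 40;0.006 0.0232 0 0 0 -0.1111 40;0 0 0 0 0 0 40;0 0 0 0 0 0 40;0 0 0 0 0 0 40'
```

```text
time: 14.75
tool_pos: [458.1, -183.6, 118.4]
tcp_rot: [-3.141, -0.001, 2.012]
contact_force: [-0.1, 0.4, -2.2]
grip_width: 50.1
finger_force: 29.8
time: 15.25
tool_pos: [476.2, -115.4, 118.6]
tcp_rot: [-3.141, 0.0, 1.687]
contact_force: [1.2, -0.2, -2.6]
grip_width: 49.8
finger_force: 29.8
```

```bash
python3 -m creep '0 0 -0.02 0 0 0 40;0 0 -0.02 0 0 0 40;0 0 0 0 0 0 40;0 0 0 0 0 0 40;0 0 0 0 0 0 100;0 0 0 0 0 0 100;0 0 0 0 0 0 100;0 0 0 0 0 0 100';python3 -m creep '0 0 0 0 0 0 100;0 0 0 0 0 0 100;0 0 0.04 0 0 0 100;0 0 0.03 0 0 0 100;0 -0.04 0.03 0 0 0 100;0 -0.04 0 0 0 0 100;0 0 0 0 0 0 100'
```

```text
time: 15.92
tool_pos: [476.6, -115.5, 79.6]
tcp_rot: [3.14, 0.001, 1.685]
contact_force: [0.8, 0.1, -0.2]
grip_width: 72.3
finger_force: 0.0
time: 16.5
tool_pos: [477.7, -194.3, 176.2]
tcp_rot: [3.136, 0.006, 1.682]
contact_force: [0.5, 0.0, -0.6]
grip_width: 92.3
finger_force: 0.0
```

```bash
python3 -m creep '0.0082 -0.0132 0 0 0 0.1224 100;0.0082 -0.0132 0 0 0 0.1224 100;0.0082 -0.0132 0 0 0 0.1224 100;0.0082 -0.0132 0 0 0 0.1224 100;0.0082 -0.0132 0 0 0 0.1224 100;0.0082 -0.0132 0 0 0 0.1224 100;0.0082 -0.0132 0 0 0 0.1224 100;0.0082 -0.0132 0 0 0 0.1224 100';python3 -m creep '0.0082 -0.0132 0 0 0 0.1224 100;0.0082 -0.0132 0 0 0 0.1224 100;0 0 -0.03 0 0 0 100;0 0 -0.03 0 0 0 100;0 0 0 0 0 0 100;0 0 0 0 0 0 100'
python3 - <<'E'
from h import *
im=viewer.capture("top"); cv2.imwrite("pics/top3.png",im[...,::-1])
cv2.imwrite("pics/c3.png",cv2.resize(im[240:370,220:470,::-1],None,fx=3.2,fy=3.2,interpolation=2))
E
```

```text
time: 17.17
tool_pos: [542.1, -294.6, 173.5]
tcp_rot: [3.141, -0.001, 2.67]
contact_force: [0.2, 0.0, -0.3]
grip_width: 91.9
finger_force: 0.0
time: 17.67
tool_pos: [557.4, -319.8, 112.3]
tcp_rot: [3.14, -0.004, 2.909]
contact_force: [0.4, -0.8, 0.9]
grip_width: 91.9
finger_force: 0.0
```

View pics/c3.png

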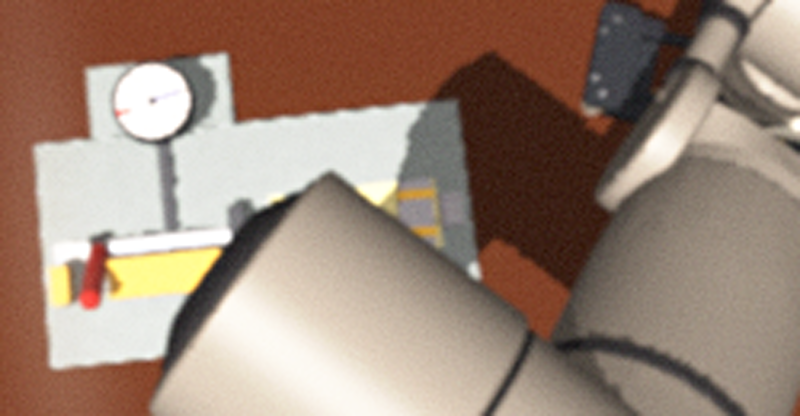

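The thick block lies square on the bed at crop (418,212), a few mm off the anvil. I go on with the thin block.

```bash
python3 -m creep '0.0025 -0.007 -0.025 0 0 0 100;0 0 -0.018 0 0 0 100;0 0 0 0 0 0 100;0 0 0 0 0 0 40;0 0 0 0 0 0 40;0 0 0 0 0 0 40;0 0 0 0 0 0 40;0 0 0 0 0 0 40';python3 -m creep '0 0 0 0 0 0 40;0 0 0 0 0 0 40;0 0 0 0 0 0 40;0 0 0 0 0 0 40;0 0 0 0 0 0 40;0 0 0 0 0 0 40'
```

```text
time: 18.38
tool_pos: [561.2, -327.8, 72.2]
tcp_rot: [-3.141, 0.002, 2.909]
contact_force: [-0.5, 0.1, -0.4]
grip_width: 63.2
finger_force: 0.0
time: 18.88
tool_pos: [561.0, -327.5, 71.3]
tcp_rot: [3.141, 0.0, 2.909]
contact_force: [-0.5, 2.6, 5.4]
grip_width: 49.8
finger_force: 30.0
```

```bash
python3 -m creep '0 0 0.03 0 0 0 40;0 0 0.03 0 0 0 40;-0.008 0.0218 0 0 0 -0.1113 40;-0.008 0.0218 0 0 0 -0.1113 40;-0.008 0.0218 0 0 0 -0.1113 40;-0.008 0.0218 0 0 0 -0.1113 40;-0.008 0.0218 0 0 0 -0.1113 40;-0.008 0.0218 0 0 0 -0.1113 40';python3 -m creep '-0.008 0.0218 0 0 0 -0.1113 40;-0.008 0.0218 0 0 0 -0.1113 40;-0.008 0.0218 0 0 0 -0.1113 40;-0.008 0.0218 0 0 0 -0.1113 40;-0.008 0.0218 0 0 0 -0.1113 40;0 0 0 0 0 0 40;0 0 0 0 0 0 40;0 0 0 0 0 0 40'
```

```text
time: 19.55
tool_pos: [512.0, -196.0, 130.3]
tcp_rot: [-3.141, -0.001, 2.235]
contact_force: [-0.1, 0.7, -1.9]
grip_width: 49.8
finger_force: 30.0
time: 20.22
tool_pos: [473.2, -88.2, 130.8]
tcp_rot: [3.141, 0.001, 1.687]
contact_force: [1.6, -0.7, -1.5]
grip_width: 49.4
finger_force: 30.0
```

```bash
python3 -m creep '0 0 -0.03 0 0 0 40;0 0 -0.022 0 0 0 40;0 0 0 0 0 0 40;0 0 0 0 0 0 40;0 0 0 0 0 0 100;0 0 0 0 0 0 100;0 0 0 0 0 0 100;0 0 0 0 0 0 100';python3 -m creep '0 0 0 0 0 0 100;0 0 0 0 0 0 100;0 0 0.04 0 0 0 100;0 0 0.04 0 0 0 100;0 0 0.04 0 0 0 100;0 0 0 0 0 0 100'
```

```text
time: 20.88
tool_pos: [473.1, -88.0, 79.5]
tcp_rot: [3.141, 0.001, 1.685]
contact_force: [-0.1, 0.7, -0.7]
grip_width: 72.0
finger_force: 0.0
time: 21.38
tool_pos: [475.9, -88.7, 205.9]
tcp_rot: [3.13, 0.006, 1.685]
contact_force: [0.5, -0.1, 0.6]
grip_width: 91.8
finger_force: 0.0
```

```bash
python3 - <<'E'
from h import *
for n in("scene","top"):
  im=viewer.capture(n)
  print(n,[(*b[0],b[1],*pt(n,*b[0],19)[:2].round()) for b in blobs(im,"blue") if 300<pt(n,*b[0],19)[0]<800 and abs(pt(n,*b[0],19)[1])<500])
E
python3 -m creep '0.0072 0.0388 0 0 0 -0.1114 100;0.0072 0.0388 0 0 0 -0.1114 100;0.0072 0.0388 0 0 0 -0.1114 100;0.0072 0.0388 0 0 0 -0.1114 100;0.0072 0.0388 0 0 0 -0.1114 100;0.0072 0.0388 0 0 0 -0.1114 100;0.0072 0.0388 0 0 0 -0.1114 100;0.0072 0.0388 0 0 0 -0.1114 100'; python3 -m creep '0.0072 0.0388 0 0 0 -0.1114 100;0.0072 0.0388 0 0 0 -0.1114 100;0.0072 0.0388 0 0 0 -0.1114 100;0 0 -0.04 0 0 0 100;0 0 0 0 0 0 100;0 0 0 0 0 0 100'
```

```text
scene [(np.float64(291.6), np.float64(204.6), 7, np.float64(452.0), np.float64(-87.0)), (np.float64(292.9), np.float64(211.5), 8, np.float64(480.0), np.float64(-85.0)), (np.float64(430.9), np.float64(217.5), 10, np.float64(549.0), np.float64(353.0)), (np.float64(424.6), np.float64(221.8), 14, np.float64(563.0), np.float64(329.0))]
top [(np.float64(171.0), np.float64(272.4), 8, np.float64(556.0), np.float64(325.0)), (np.float64(160.3), np.float64(277.0), 7, np.float64(545.0), np.float64(351.0))]
time: 22.15
tool_pos: [528.2, 215.2, 197.0]
tcp_rot: [-3.14, 0.003, 0.814]
contact_force: [1.1, -0.6, -0.2]
grip_width: 91.5
finger_force: 0.0
time: 22.65
tool_pos: [548.6, 329.4, 155.1]
tcp_rot: [-3.141, 0.009, 0.487]
contact_force: [-1.0, -1.5, 0.7]
grip_width: 91.7
finger_force: 0.0
```

```bash
python3 -m creep '0.003 0.009 -0.04 0 0 -0.02 100;0 0 -0.04 0 0 0 100;0 0 -0.004 0 0 0 100;0 0 0 0 0 0 100;0 0 0 0 0 0 100;0 0 0 0 0 0 40;0 0 0 0 0 0 40;0 0 0 0 0 0 40';python3 -m creep '0 0 0 0 0 0 40;0 0 0 0 0 0 40;0 0 0 0 0 0 40;0 0 0 0 0 0 40;0 0 0 0 0 0 40;0 0 0 0 0 0 40;0 0 0 0 0 0 40'
```

```text
time: 23.32
tool_pos: [554.6, 339.0, 77.2]
tcp_rot: [3.141, -0.004, 0.465]
contact_force: [-0.4, 0.4, -0.5]
grip_width: 76.2
finger_force: 0.0
time: 23.9
tool_pos: [553.7, 339.1, 75.2]
tcp_rot: [-3.141, -0.0, 0.465]
contact_force: [-1.0, 2.2, 2.7]
grip_width: 49.8
finger_force: 29.9
```

```bash
python3 -m creep '0 0 0.03 0 0 0 40;0 0 0.03 0 0 0 40;0 0 0.03 0 0 0 40;-0.0075 -0.0365 0 0 0 0.111 40;-0.0075 -0.0365 0 0 0 0.111 40;-0.0075 -0.0365 0 0 0 0.111 40;-0.0075 -0.0365 0 0 0 0.111 40;-0.0075 -0.0365 0 0 0 0.111 40';python3 -m creep '-0.0075 -0.0365 0 0 0 0.111 40;-0.0075 -0.0365 0 0 0 0.111 40;-0.0075 -0.0365 0 0 0 0.111 40;-0.0075 -0.0365 0 0 0 0.111 40;-0.0075 -0.0365 0 0 0 0.111 40;-0.0075 -0.0365 0 0 0 0.111 40;0 0 -0.03 0 0 0 40;0 0 0 0 0 0 40';python3 -m creep '0 0 0 0 0 0 40;0 0 0 0 0 0 40;0 0 0 0 0 0 40'
```

```text
time: 24.57
tool_pos: [515.2, 154.6, 164.5]
tcp_rot: [-3.141, 0.001, 1.026]
contact_force: [0.6, -0.0, -1.3]
grip_width: 49.5
finger_force: 29.9
time: 25.23
tool_pos: [469.6, -60.8, 131.7]
tcp_rot: [-3.136, -0.002, 1.671]
contact_force: [-1.6, 0.6, -2.7]
grip_width: 49.7
finger_force: 29.9
time: 25.48
tool_pos: [472.6, -58.4, 135.8]
tcp_rot: [3.14, 0.0, 1.677]
contact_force: [0.0, -0.4, -1.9]
grip_width: 49.9
finger_force: 29.9
```

```bash
python3 -m creep '-0.002 -0.0045 -0.02 0 0 0.008 40;0 0 -0.02 0 0 0 40;0 0 -0.0125 0 0 0 40;0 0 0 0 0 0 40;0 0 0 0 0 0 40;0 0 0 0 0 0 100;0 0 0 0 0 0 100;0 0 0 0 0 0 100';python3 -m creep '0 0 0 0 0 0 100;0 0 0 0 0 0 100;0 0 0 0 0 0 100;0 0 0.04 0 0 0 100;0 0 0.04 0 0 0 100;0 0.04 0.04 0 0 0 100;0 0.04 0 0 0 0 100;0 0.04 0 0 0 0 100';python3 -m creep '0 0.04 0 0 0 0.12 100;0 0.04 0 0 0 0.12 100;0 0 0 0 0 0.12 100;0 0 0 0 0 0.12 100;0 0 0 0 0 0.12 100;0 0 0 0 0 0 100'
python3 - <<'E'
from h import *
for n in("top","scene"):
  im=viewer.capture(n); cv2.imwrite(f"pics/{n}4.png",im[...,::-1])
  for c in("blue","yellow","green"):
    L=[(*b[0],b[1],*pt(n,*b[0],26)[:2].round()) for b in blobs(im,c)]
    print(n,c,[tuple(map(float,l)) for l in L if 300<l[3]<800 and abs(l[4])<420 and not(l[3]>720)])
t=cv2.imread("pics/top4.png")[240:370,220:390]; s=cv2.imread("pics/scene4.png")[165:275,255:385]
cv2.imwrite("pics/c4.png",np.hstack([cv2.resize(t,(400,306),interpolation=2),cv2.resize(s,(362,306),interpolation=2)]))
E
```

```text
time: 26.15
tool_pos: [470.5, -63.6, 83.2]
tcp_rot: [3.14, 0.001, 1.684]
contact_force: [-0.1, 0.2, 0.2]
grip_width: 65.3
finger_force: 0.0
time: 26.82
tool_pos: [471.0, 46.2, 194.1]
tcp_rot: [3.136, 0.001, 1.68]
contact_force: [0.7, -0.5, -0.5]
grip_width: 91.9
finger_force: 0.0
time: 27.32
tool_pos: [469.8, 126.1, 191.8]
tcp_rot: [-3.141, -0.0, 2.288]
contact_force: [-0.2, 0.1, 0.5]
grip_width: 91.8
finger_force: 0.0
top blue [(332.2, 302.1, 19.0, 485.0, -73.0), (339.5, 313.0, 4.0, 459.0, -91.0), (331.1, 314.1, 11.0, 456.0, -71.0)]
top yellow [(315.8, 209.8, 4.0, 716.0, -32.0), (320.1, 212.4, 15.0, 709.0, -43.0), (305.5, 220.3, 31.0, 689.0, -7.0), (314.9, 214.1, 7.0, 705.0, -30.0), (323.0, 221.8, 6.0, 685.0, -50.0), (319.6, 227.5, 12.0, 670.0, -42.0), (309.1, 230.0, 7.0, 664.0, -16.0), (317.5, 231.5, 4.0, 660.0, -37.0), (351.9, 299.9, 9.0, 491.0, -121.0), (343.8, 300.6, 5.0, 489.0, -101.0), (350.9, 311.9, 13.0, 462.0, -118.0)]
top green [(314.3, 220.1, 81.0, 689.0, -29.0)]
scene blue [(295.0, 204.0, 17.0, 456.0, -76.0), (295.7, 211.1, 17.0, 484.0, -76.0), (345.1, 217.1, 7.0, 524.0, 79.0)]
scene yellow [(375.7, 167.0, 23.0, 330.0, 210.0), (363.0, 186.0, 25.0, 406.0, 155.0), (338.1, 192.8, 304.0, 425.0, 69.0), (362.5, 193.3, 17.0, 436.0, 149.0), (307.5, 203.0, 4.0, 456.0, -35.0), (282.5, 205.0, 12.0, 456.0, -117.0), (303.4, 207.1, 9.0, 471.0, -50.0), (283.8, 212.0, 20.0, 484.0, -114.0), (305.6, 214.4, 5.0, 500.0, -45.0), (314.0, 213.4, 9.0, 499.0, -18.0), (290.2, 216.5, 4.0, 503.0, -95.0), (322.7, 269.3, 87.0, 703.0, -11.0), (310.4, 263.2, 5.0, 678.0, -46.0), (311.2, 273.4, 72.0, 713.0, -47.0)]
scene green [(317.3, 268.1, 76.0, 697.0, -27.0)]
```

View pics/c4.png

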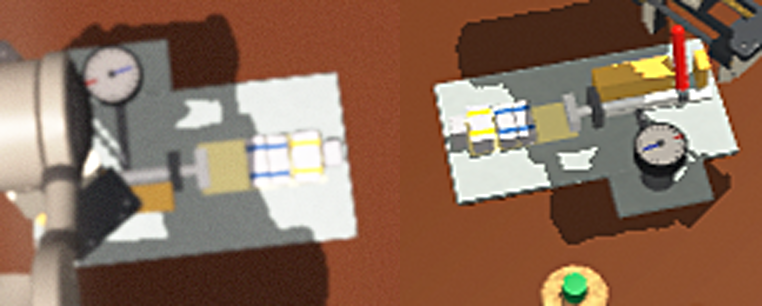

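View pics/scene4.png

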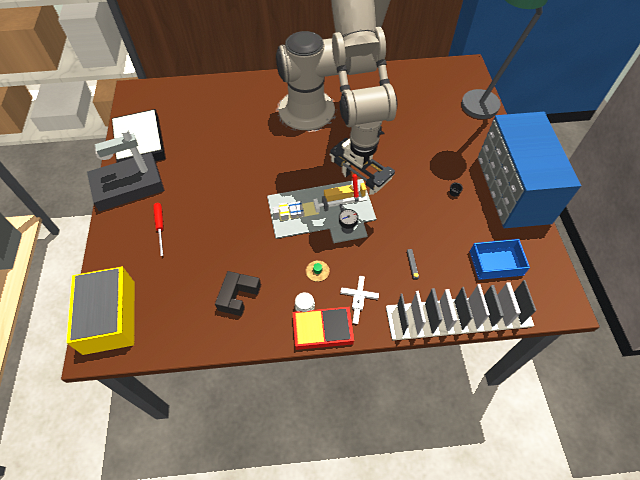

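All three blocks lie side by side (bands at scene x 283–296, y about 205–212), the puck is on the coaster, and no fourth block is in sight. Now I fetch the handle again.

```bash
python3 -m creep '-0.0072 0 0 0 0 0.121 100;-0.0072 0 0 0 0 0.121 100;-0.0072 0 0 0 0 0.121 100;-0.0072 0 0 0 0 0.121 100;-0.0072 0 0 0 0 0.121 100;-0.0072 0 0 0 0 0.121 100;-0.0072 0 0 0 0 0.121 100;-0.0072 0 0 0 0 0.121 100';python3 -m creep '0 0 0 0 0 0 100;0 0 -0.02 0 0 0 100;0 0 -0.02 0 0 0 100;0 0 -0.0255 0 0 0 100;0 0 0 0 0 0 100;0 0 0 0 0 0 100'
```

```text
time: 28.08
tool_pos: [412.1, 125.4, 191.9]
tcp_rot: [3.141, 0.0, -3.031]
contact_force: [0.2, 0.1, -0.7]
grip_width: 91.5
finger_force: 0.0
time: 28.58
tool_pos: [412.2, 125.5, 125.9]
tcp_rot: [3.142, -0.003, -3.036]
contact_force: [0.6, -0.1, -0.1]
grip_width: 91.6
finger_force: 0.0
```

```bash
python3 -m creep '0 0 0 0 0 0 5;0 0 0 0 0 0 5;0 0 0 0 0 0 5;0 0 0 0 0 0 5;0 0 0 0 0 0 5;0 0 0 0 0 0 5;0 0 0 0 0 0 5;0 0 0 0 0 0 5';python3 -m creep '0 0 0 0 0 0 5;0 0 0 0 0 0 5;0 0 0 0 0 0 5;0 0 0 0 0 0 5;0 0 0 0 0 0 5;-0.0005 0.004 0 0 0 0 5;-0.0005 0.004 0 0 0 0 5;0 0 0 0 0 0 5';python3 -m creep '0.0108 0.0013 0.006 0 0 0 5;0.0129 0.0015 0.004 0 0 0 5;0.0134 0.0015 0.0014 0 0 0 5;0 0 0 0 0 0 5;0 0 0 0 0 0 5;0 0 0 0 0 0 5'
```

```text
time: 29.25
tool_pos: [412.4, 125.8, 126.5]
tcp_rot: [3.142, 0.0, -3.032]
contact_force: [1.3, 0.2, 0.5]
grip_width: 43.1
finger_force: 0.0
time: 29.92
tool_pos: [411.8, 131.6, 126.3]
tcp_rot: [-3.137, -0.001, -3.03]
contact_force: [1.8, -19.0, 0.6]
grip_width: 15.3
finger_force: 30.0
time: 30.42
tool_pos: [448.2, 135.1, 137.0]
tcp_rot: [-3.136, -0.003, -3.03]
contact_force: [1.0, -18.6, -2.6]
grip_width: 15.3
finger_force: 30.0
```

```bash
python3 -m creep '0.0011 -0.0095 0 0 0 0 5;0.0011 -0.0095 0 0 0 0 5;0.0011 -0.0095 0 0 0 0 5;0.0011 -0.0095 0 0 0 0 5;0.0011 -0.0095 0 0 0 0 5;0.0006 -0.005 0 0 0 0 5;0.0006 -0.005 0 0 0 0 5;0 0 0 0 0 0 5';python3 -m creep '0 0 0 0 0 0 5;0 0 0 0 0 0 5;0 0 0 0 0 0 5'
```

```text
time: 31.08
tool_pos: [454.8, 78.1, 137.1]
tcp_rot: [-3.138, -0.003, -3.032]
contact_force: [-0.8, -13.9, -4.1]
grip_width: 15.2
finger_force: 30.0
time: 31.33
tool_pos: [454.7, 78.2, 137.1]
tcp_rot: [-3.138, -0.003, -3.031]
contact_force: [0.5, -14.8, -4.3]
grip_width: 15.1
finger_force: 30.0
```

```bash
python3 -m creep '0.0004 -0.0035 0 0 0 0 5;0 0 0 0 0 0 5;0.0003 -0.0025 0 0 0 0 5;0 0 0 0 0 0 5;0 0 0 0 0 0 5'
```

```text
time: 31.75
tool_pos: [455.2, 73.6, 137.1]
tcp_rot: [-3.14, -0.003, -3.032]
contact_force: [-0.7, -7.8, -4.6]
grip_width: 15.3
finger_force: 30.0
```

Force is dropping as the pack takes the load. I release and retract.

```bash
python3 -m creep '0.0003 -0.0015 0 0 0 0 5;0 0 0 0 0 0 5;0 0 0 0 0 0 100;0 0 0 0 0 0 100;0 0 0 0 0 0 100;0 0 0 0 0 0 100;0 0 0 0 0 0 100;0 0 0 0 0 0 100';python3 -m creep '0 0 0 0 0 0 100;0 0 0 0 0 0 100;0 0 0 0 0 0 100;0 0 0 0 0 0 100;0 0 0.04 0 0 0 100;0 0 0.04 0 0 0 100;-0.04 0 0 0 0 0 100;-0.04 0 0 0 0 0 100';python3 -m creep '0 0.04 0 0 0 0 100;0 0.04 0 0 0 0 100;0 0.04 0 0 0 0 100;0 0.04 0 0 0 0 100;0 0.04 0 0 0 0 100;0 0 0 0 0 0 100;0 0 0 0 0 0 100'
python3 - <<'E'
from h import *
for n in("top","scene"):
  im=viewer.capture(n); cv2.imwrite(f"pics/{n}5.png",im[...,::-1])
  print(n,"green",[tuple(map(float,(*b[0],b[1]))) for b in blobs(im,"green",20)])
t=cv2.imread("pics/top5.png")[240:370,220:390]; s=cv2.imread("pics/scene5.png")[165:275,255:385]
cv2.imwrite("pics/c5.png",np.hstack([cv2.resize(t,(400,306),interpolation=2),cv2.resize(s,(362,306),interpolation=2)]))
t=cv2.imread("pics/top5.png")[256:288,250:285]; s=cv2.imread("pics/scene5.png")[200:235,330:368]
cv2.imwrite("pics/d5.png",np.hstack([cv2.resize(t,(400,400),interpolation=2),cv2.resize(s,(400,400),interpolation=2)]))
E
```

```text
time: 32.42
tool_pos: [456.4, 73.1, 138.0]
tcp_rot: [3.142, 0.001, -3.032]
contact_force: [0.5, 0.3, -0.3]
grip_width: 50.7
finger_force: 0.0
time: 33.08
tool_pos: [378.3, 72.9, 220.0]
tcp_rot: [-3.141, 0.007, -3.032]
contact_force: [-0.7, -0.1, 0.1]
grip_width: 91.3
finger_force: 0.0
time: 33.67
tool_pos: [375.7, 274.8, 217.5]
tcp_rot: [-3.142, -0.0, -3.028]
contact_force: [0.7, -0.7, -0.3]
grip_width: 91.9
finger_force: 0.0
top green [(314.3, 220.2, 83.0)]
scene green [(317.3, 268.1, 76.0)]
```

View pics/c5.png

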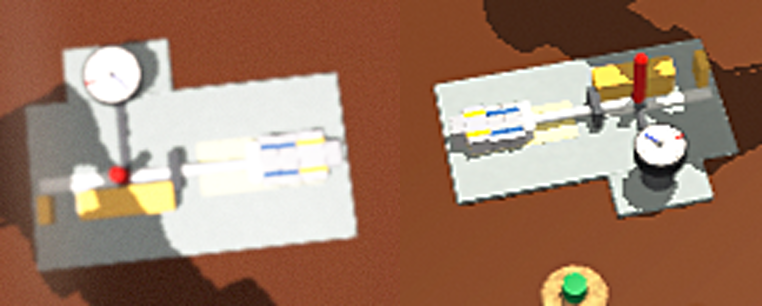

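View pics/d5.png

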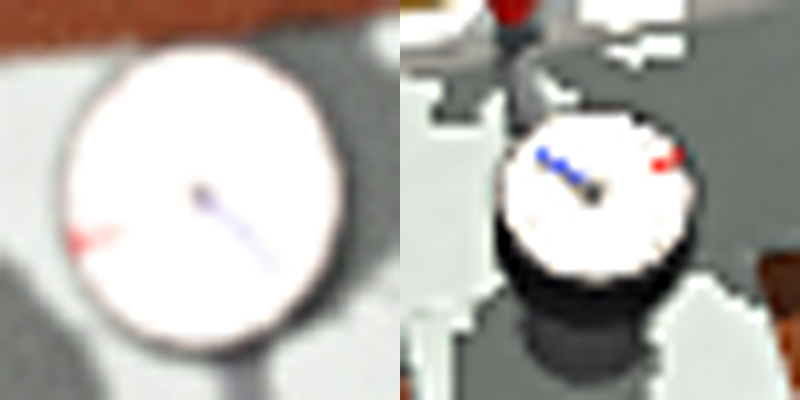

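The pack is clamped with the handle upright. In the top close-up the dial centre is at (203,195), the pointer points to (275,265) and the red mark is at (77,243), so the bezel needs about +2.04 rad.

```bash
cat > dial.py <<'E'
from h import *
def go(f,show=True):
    im=cv2.cvtColor(cv2.imread(f),cv2.COLOR_BGR2RGB); 
    h=cv2.cvtColor(im,cv2.COLOR_RGB2HSV).astype(int); x0,y0=325,196
    c=h[y0:240,x0:372]; g=im[y0:240,x0:372].astype(int)
    out={}
    for nm,m in(("red",((c[...,0]<10)|(c[...,0]>168))&(c[...,1]>70)&(g[...,0]>150)),("blue",(c[...,0]>105)&(c[...,0]<135)&(c[...,1]>60))):
        v,u=np.nonzero(m); w=c[...,1][m]; 
        P=np.array([pt("scene",a+x0,b+y0,72)[:2] for a,b in zip(u,v)])
        d=P-D; ok=np.hypot(*d.T)<28; d=d[ok];w=w[ok]
        k=np.hypot(*d.T)>8; mean=(d[k]*w[k,None]).sum(0)/w[k].sum()
        out[nm]=np.arctan2(mean[1],mean[0]); print(nm,k.sum(),mean.round(1),(out[nm]%6.283).round(3))
    print("delta",((out["blue"]-out["red"]+np.pi)%(2*np.pi)-np.pi).round(3))
D=pt("scene",348.7,216.9,73)[:2]
if __name__=="__main__":
    import sys
    print("tri",tri((267.8,271.6),(348.7,216.9)),D,pt("top",267.8,271.6,73)[:2]); go(sys.argv[1])
E
python3 dial.py pics/scene5.png
```

```text
tri (array([553.15325624,  82.46396511,  70.23075947]), np.float64(4.590426439371907)) [554.91297274  84.39279975] [552.66431923  79.86843426]
red 5 [-10.7  21.5] 2.032
blue 5 [-12.4 -10.7] 3.853
delta 1.82
```

```bash
python3 -m creep '0.0137 -0.0149 0 0 0 -0.1158 100;0.0137 -0.0149 0 0 0 -0.1158 100;0.0137 -0.0149 0 0 0 -0.1158 100;0.0137 -0.0149 0 0 0 -0.1158 100;0.0137 -0.0149 0 0 0 -0.1158 100;0.0137 -0.0149 0 0 0 -0.1158 100;0.0137 -0.0149 0 0 0 -0.1158 100;0.0137 -0.0149 0 0 0 -0.1158 100';python3 -m creep '0.0137 -0.0149 0 0 0 -0.1158 100;0.0137 -0.0149 0 0 0 -0.1158 100;0.0137 -0.0149 0 0 0 -0.1158 100;0.0137 -0.0149 0 0 0 -0.1158 100;0.0137 -0.0149 0 0 0 -0.1158 100;0 0 0 0 0 0 100;0 0 0 0 0 0 100;0 0 0 0 0 0 100'
```

```text
time: 34.43
tool_pos: [486.3, 151.2, 217.9]
tcp_rot: [-3.141, -0.0, 2.316]
contact_force: [0.7, -0.2, -0.0]
grip_width: 92.0
finger_force: 0.0
time: 35.1
tool_pos: [553.6, 78.5, 217.6]
tcp_rot: [-3.141, -0.0, 1.746]
contact_force: [-0.4, -0.1, -0.1]
grip_width: 91.7
finger_force: 0.0
```

Closing from 92 to 60 takes about 5 rows.

```bash
python3 -m creep '0 0.003 -0.04 0 0 0 100;0 0 -0.04 0 0 0 100;0 0 -0.018 0 0 0 100;0 0 0 0 0 0 100;0 0 0 0 0 0 100;0 0 0 0 0 0 50;0 0 0 0 0 0 50;0 0 0 0 0 0 50';python3 -m creep '0 0 0 0 0 0 50;0 0 0 0 0 0 50;0 0 0 0 0 0 50;0 0 0 0 0 0 50;0 0 0 0 0 0 50'
```

```text
time: 35.77
tool_pos: [555.1, 82.5, 121.6]
tcp_rot: [3.138, 0.001, 1.746]
contact_force: [0.1, -0.5, 0.2]
grip_width: 76.4
finger_force: 0.0
time: 36.18
tool_pos: [554.2, 82.3, 120.4]
tcp_rot: [-3.142, 0.0, 1.746]
contact_force: [-2.7, -0.8, 5.9]
grip_width: 59.4
finger_force: 30.0
```

```bash
python3 -m creep '0 0 0 0 0 0.1206 50;0 0 0 0 0 0.1206 50;0 0 0 0 0 0.1206 50;0 0 0 0 0 0.1206 50;0 0 0 0 0 0.1206 50;0 0 0 0 0 0.1206 50;0 0 0 0 0 0.1206 50;0 0 0 0 0 0.1206 50';python3 -m creep '0 0 0 0 0 0.1206 50;0 0 0 0 0 0.1206 50;0 0 0 0 0 0.1206 50;0 0 0 0 0 0.1206 50;0 0 0 0 0 0.1206 50;0 0 0 0 0 0.1206 50;0 0 0 0 0 0.1206 50;0 0 0 0 0 0.1206 50';python3 -m creep '0 0 0 0 0 0 50;0 0 0 0 0 0 50;0 0 0 0 0 0 100;0 0 0 0 0 0 100;0 0 0 0 0 0 100;0 0 0 0 0 0 100;0 0 0 0 0 0 100;0 0 0 0 0 0 100';python3 -m creep '0 0 0.04 0 0 0 100;0 0 0.04 0 0 0 100;-0.02 0.035 0.03 0 0 0 100;-0.02 0.035 0 0 0 0 100;-0.02 0.035 0 0 0 0 100;-0.02 0.035 0 0 0 0 100;-0.02 0.035 0 0 0 0 100;0 0 0 0 0 0 100'
python3 - <<'E'
from h import *
for n in("top","scene"):
  im=viewer.capture(n); cv2.imwrite(f"pics/{n}6.png",im[...,::-1])
t=cv2.imread("pics/top6.png")[256:288,250:285]; s=cv2.imread("pics/scene6.png")[200:235,330:368]
cv2.imwrite("pics/d6.png",np.hstack([cv2.resize(t,(400,400),interpolation=2),cv2.resize(s,(400,400),interpolation=2)]))
E
python3 dial.py pics/scene6.png
```

```text
time: 36.85
tool_pos: [554.8, 82.8, 120.4]
tcp_rot: [3.14, 0.001, 2.716]
contact_force: [-0.2, 2.6, 3.4]
grip_width: 59.5
finger_force: 30.0
time: 37.52
tool_pos: [554.8, 83.7, 120.4]
tcp_rot: [3.14, 0.003, -2.602]
contact_force: [-1.0, 7.3, 4.1]
grip_width: 59.6
finger_force: 30.0
time: 38.18
tool_pos: [554.3, 82.2, 119.7]
tcp_rot: [3.141, -0.0, -2.608]
contact_force: [-0.3, -0.9, 0.1]
grip_width: 90.6
finger_force: 0.0
time: 38.85
tool_pos: [454.1, 256.3, 224.9]
tcp_rot: [3.139, -0.0, -2.602]
contact_force: [-0.4, 0.0, 0.6]
grip_width: 92.5
finger_force: 0.0
tri (array([553.15325624,  82.46396511,  70.23075947]), np.float64(4.590426439371907)) [554.91297274  84.39279975] [552.66431923  79.86843426]
red 2 [-20.8 -17.1] 3.829
blue 8 [1.4 1. ] 0.626
delta 3.08
```

View pics/d6.png

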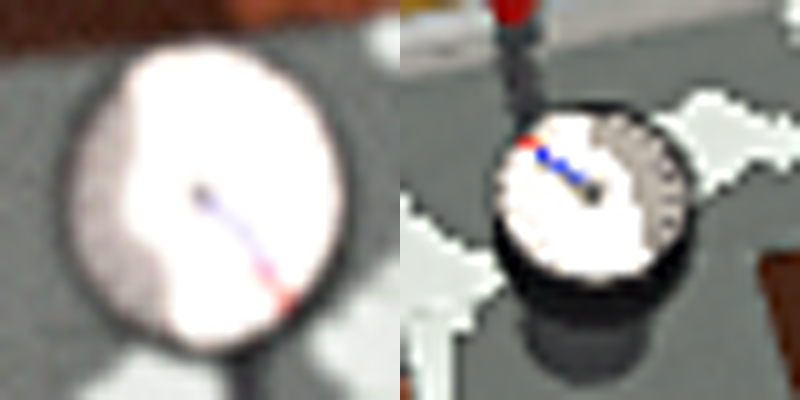

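In both views the red mark sits almost in line with the blue pointer: top (290,303), and scene (525,143) against the pointer tip (541,153). I check the residual with colour-weighted directions in both cameras.

```bash
python3 - <<'E'
from h import *
for n,(hu,hv) in(("top",(267.8,271.8)),("scene",(348.5,216.8))):
  for k in (5,6):
    im=cv2.imread(f"pics/{n}{k}.png")[...,::-1].astype(float)
    D=pt(n,hu,hv,73)[:2]; acc={"red":[],"blue":[]}
    for v in range(int(hv)-14,int(hv)+15):
      for u in range(int(hu)-14,int(hu)+15):
        d=pt(n,u,v,72)[:2]-D; r=np.hypot(*d)
        if not 4<r<25: continue
        R_,G,B=im[v,u]
        acc["red"].append((max(R_-max(G,B)-12,0)*(r>12),*d)); acc["blue"].append((max(B-R_-8,0)*(r<21),*d))
    o=[]
    for c,a in acc.items():
        a=np.array(a); w=a[:,0]; m=(a[:,1:]*w[:,None]).sum(0)/w.sum(); o.append(np.arctan2(m[1],m[0])%6.283); print(n,k,c,w.sum().round(),m.round(1),o[-1].round(3))
    print(" delta",round(o[1]-o[0],3))
E
```

```text
top 5 red 55.0 [-6.4 20.3] 1.877
top 5 blue 6.0 [-5.  -7.6] 4.125
 delta 2.248
top 6 red 284.0 [-13.   -6.6] 3.609
top 6 blue 5.0 [-5.  -7.6] 4.125
 delta 0.515
scene 5 red 309.0 [-9.1 19.6] 2.007
scene 5 blue 450.0 [-10.7  -8.6] 3.821
 delta 1.815Traceback (most recent call last):
  File "<stdin>", line 8, in <module>
  File "h.py", line 9, in pt
    o,d=ray(n,u,v); return (o+d*(z-o[2])/d[2])
        ~~~^^^^^^^
  File "h.py", line 7, in ray
    c,M=cam(n); return c['origin'],M@np.array([(u-c['cx'])/c['fx'],-(v-c['cy'])/c['fy'],-1])
        ~~~^^^
  File "h.py", line 5, in cam
    c=viewer.camera_info(n); return c,R.from_euler('xyz',c['rotation']).as_matrix()
ValueError: time passes only in moves, steps and waits
```

```bash
python3 - <<'E'
from h import *
c,M=cam("scene"); o0=c['origin']
def q(u,v,z=72.):
    d=M@np.array([(u-c['cx'])/c['fx'],-(v-c['cy'])/c['fy'],-1]); return (o0+d*(z-o0[2])/d[2])[:2]
im=cv2.imread("pics/scene6.png")[...,::-1].astype(float)
for hu,hv in((348.5,216.8),(348.9,217.2),(348.2,216.4)):
  D=q(hu,hv); o=[]
  for nm in("red","blue"):
    A=[]
    for v in range(203,232):
      for u in range(334,364):
        d=q(u,v)-D; r=np.hypot(*d); R_,G,B=im[v,u]
        if nm=="red" and 8<r<28 : A.append((max(R_-max(G,B)-20,0),*d))
        if nm=="blue" and 4<r<25: A.append((max(B-R_-20,0),*d))
    A=np.array(A); w=A[:,0]; m=(A[:,1:]*w[:,None]).sum(0)/w.sum(); o.append(np.arctan2(m[1],m[0])%6.283); print(nm,w.sum(),m.round(1),o[-1].round(3))
  print("delta",round(o[1]-o[0],3))
E
```

```text
red 173.0 [-19.8 -17. ] 3.851
blue 590.0 [-11.9 -10.9] 3.881
delta 0.03
red 37.0 [-21.1 -15.6] 3.778
blue 590.0 [-13.5 -11.9] 3.864
delta 0.086
red 275.0 [-18.3 -17.6] 3.908
blue 590.0 [-10.3 -10.1] 3.917
delta 0.01
```

The residual is about +0.01 to +0.1 rad depending on the hub estimate. That is inside tolerance, but I add a small +0.06 rad trim for margin.

```bash
python3 -m creep '0.02 -0.035 0 0 0 0 100;0.02 -0.035 0 0 0 0 100;0.02 -0.035 0 0 0 0 100;0.02 -0.035 0 0 0 0 100;0.02 -0.035 0 0 0 0 100;0 0 0 0 0 0 100;0 0 -0.03 0 0 0 100;0 0 -0.04 0 0 0 100';python3 -m creep '0 0 -0.034 0 0 0 100;0 0 0 0 0 0 100;0 0 0 0 0 0 50;0 0 0 0 0 0 50;0 0 0 0 0 0 50;0 0 0 0 0 0 50;0 0 0 0 0 0 50;0 0 0 0 0 0 50';python3 -m creep '0 0 0 0 0 0 50;0 0 0 0 0 0 50;0 0 0 0 0 0 50;0 0 0 0 0 0.03 50;0 0 0 0 0 0.03 50;0 0 0 0 0 0 50;0 0 0 0 0 0 50'
```

```text
time: 39.62
tool_pos: [560.7, 73.6, 156.9]
tcp_rot: [-3.137, 0.007, -2.612]
contact_force: [-0.0, 1.4, -0.5]
grip_width: 92.1
finger_force: 0.0
time: 40.28
tool_pos: [554.1, 82.2, 122.4]
tcp_rot: [3.129, -0.001, -2.609]
contact_force: [-15.6, 27.4, 7.9]
grip_width: 59.4
finger_force: 30.0
time: 40.87
tool_pos: [554.1, 82.3, 122.4]
tcp_rot: [3.13, -0.001, -2.547]
contact_force: [-14.2, 26.6, 8.9]
grip_width: 59.4
finger_force: 30.0
```

```bash
python3 -m creep '0 0 0 0 0 0 100;0 0 0 0 0 0 100;0 0 0 0 0 0 100;0 0 0 0 0 0 100;0 0 0 0 0 0 100;0 0 0 0 0 0 100;0 0 0 0 0 0 100;0 0 0.03 0 0 0 100';python3 -m creep '0 0 0.04 0 0 0 100;0 0 0.04 0 0 0 100;-0.02 0.035 0.03 0 0 0 100;-0.02 0.035 0 0 0 0 100;-0.02 0.035 0 0 0 0 100;-0.02 0.035 0 0 0 0 100;-0.02 0.035 0 0 0 0 100;0 0 0 0 0 0 100'
python3 - <<'E'
from h import *
im={}
for n in("top","scene"):
  im[n]=viewer.capture(n); cv2.imwrite(f"pics/{n}7.png",im[n][...,::-1])
print("green",[tuple(map(float,(*b[0],b[1]))) for b in blobs(im["scene"],"green",20)])
t=cv2.imread("pics/top7.png")[256:288,250:285]; s=cv2.imread("pics/scene7.png")[200:235,330:368]; w=cv2.imread("pics/scene7.png")[165:275,255:385]
cv2.imwrite("pics/d7.png",np.hstack([cv2.resize(a,(z,250),interpolation=2) for a,z in((t,250),(s,250),(w,295))]))
c,M=cam("scene"); o0=c['origin']
def q(u,v,z=72.):
    d=M@np.array([(u-c['cx'])/c['fx'],-(v-c['cy'])/c['fy'],-1]); return (o0+d*(z-o0[2])/d[2])[:2]
g=im["scene"].astype(float); D=q(348.5,216.8)
for nm in("red","blue"):
    A=[]
    for v in range(203,232):
      for u in range(334,364):
        d=q(u,v)-D; r=np.hypot(*d); R_,G,B=g[v,u]
        if nm=="red" and 8<r<28 : A.append((max(R_-max(G,B)-20,0),*d))
        if nm=="blue" and 4<r<25: A.append((max(B-R_-20,0),*d))
    A=np.array(A); w=A[:,0]; m=(A[:,1:]*w[:,None]).sum(0)/w.sum(); print(nm,w.sum(),m.round(1),(np.arctan2(m[1],m[0])%6.283).round(3))
E
```

```text
time: 41.53
tool_pos: [555.2, 76.0, 146.3]
tcp_rot: [3.136, -0.008, -2.548]
contact_force: [-0.8, -0.4, -0.1]
grip_width: 91.6
finger_force: 0.0
time: 42.2
tool_pos: [457.7, 250.2, 255.9]
tcp_rot: [3.139, 0.0, -2.543]
contact_force: [0.2, 0.6, 0.4]
grip_width: 91.6
finger_force: 0.0
green [(315.4, 257.6, 79.0)]
red 231.0 [-15.1 -18. ] 4.015
blue 722.0 [-12.4 -10.8] 3.859
```

View pics/d7.png

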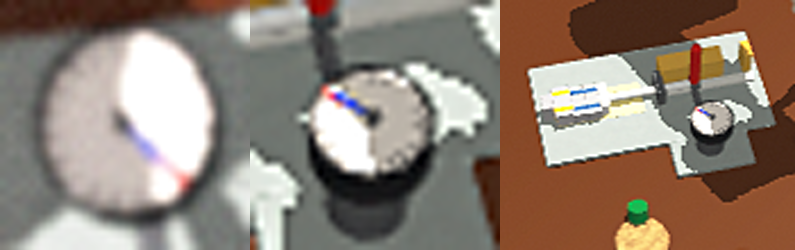

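The puck has been knocked to scene (315,258), at the coaster's edge, and must be put right. The bezel looks aligned, and I check it numerically in the shaded top view.

```bash
python3 - <<'E'
from h import *
for n,z in(("top",20),("scene",15),("scene",18)):
    im=cv2.imread(f"pics/{n}7.png")[...,::-1].copy(); print(n,[tuple(map(float,(*b[0],b[1],*pt(n,*b[0],z)[:2].round(1)))) for b in blobs(im,"green",20)])
c,M=cam("top"); o0=c['origin']
def q(u,v,z=72.):
    d=M@np.array([(u-c['cx'])/c['fx'],-(v-c['cy'])/c['fy'],-1]); return (o0+d*(z-o0[2])/d[2])[:2]
g=cv2.imread("pics/top7.png")[...,::-1].astype(float)
for hu,hv in((267.2,271.7),(267.7,272.)):
  D=q(hu,hv)
  for nm in("red","blue"):
    A=[]
    for v in range(258,287):
      for u in range(253,283):
        d=q(u,v)-D; r=np.hypot(*d); R_,G,B=g[v,u]
        if nm=="red" and 8<r<28 : A.append((max(R_-max(G,B)-20,0),*d))
        if nm=="blue" and 4<r<25: A.append((max(B-R_-10,0),*d))
    A=np.array(A); w=A[:,0]; m=(A[:,1:]*w[:,None]).sum(0)/w.sum(); print(nm,w.sum(),m.round(1),(np.arctan2(m[1],m[0])%6.283).round(3))
t=cv2.imread("pics/top7.png")[200:290,240:345]; s=cv2.imread("pics/scene7.png")[200:280,290:370]
cv2.imwrite("pics/d8.png",np.hstack([cv2.resize(t,(420,360),interpolation=2),cv2.resize(s,(360,360),interpolation=2)]))
E
```

```text
top [(315.3, 234.9, 87.0, 652.6, -31.3)]
scene [(315.4, 257.6, 79.0, 654.7, -28.7)]
scene [(315.4, 257.6, 79.0, 656.4, -28.8)]
red 276.0 [-16.3 -19.2] 4.009
blue 254.0 [-6.2 -6.6] 3.962
red 278.0 [-15.6 -18.1] 3.999
blue 220.0 [-6.  -5.8] 3.913
```

View pics/d8.png

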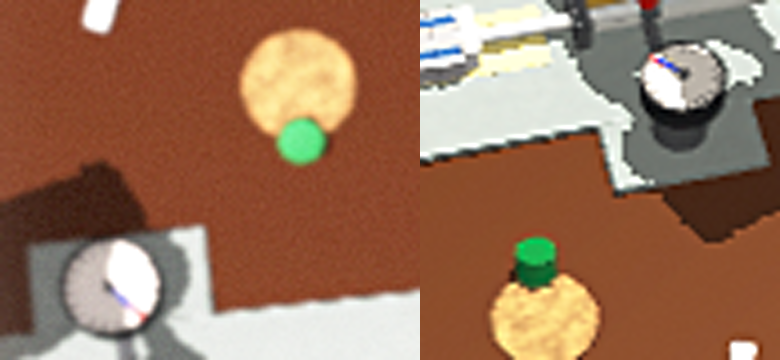

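The puck stands upright at about (654,-30), half over the coaster's edge. I re-grip it and put it back.

```bash
python3 -m creep '0.0218 -0.0311 0 0 0 0 100;0.0218 -0.0311 0 0 0 0 100;0.0218 -0.0311 0 0 0 0 100;0.0218 -0.0311 0 0 0 0 100;0.0218 -0.0311 0 0 0 0 100;0.0218 -0.0311 0 0 0 0 100;0.0218 -0.0311 0 0 0 0 100;0.0218 -0.0311 0 0 0 0 100';python3 -m creep '0.0218 -0.0311 0 0 0 0 100;0 0 -0.04 0 0 0 100;0 0 -0.04 0 0 0 100;0 0 0 0 0 0 100;0 0 0 0 0 0 100;0 0 0 0 0 0 100'
```

```text
time: 42.97
tool_pos: [636.6, -7.6, 255.4]
tcp_rot: [-3.141, -0.0, -2.55]
contact_force: [0.9, 0.2, 0.8]
grip_width: 91.8
finger_force: 0.0
time: 43.47
tool_pos: [658.2, -35.5, 177.5]
tcp_rot: [-3.14, 0.002, -2.548]
contact_force: [-0.1, 0.7, 1.0]
grip_width: 91.8
finger_force: 0.0
```

```bash
python3 -m creep '-0.004 0.0055 -0.035 0 0 0 100;0 0 -0.035 0 0 0 100;0 0 -0.032 0 0 0 100;0 0 0 0 0 0 100;0 0 0 0 0 0 100;0 0 0 0 0 0 20;0 0 0 0 0 0 20;0 0 0 0 0 0 20';python3 -m creep '0 0 0 0 0 0 20;0 0 0 0 0 0 20;0 0 0 0 0 0 20;0 0 0 0 0 0 20;0 0 0 0 0 0 20;0 0 0 0 0 0 20;0 0 0 0 0 0 20;0 0 0 0 0 0 20'
```

```text
time: 44.13
tool_pos: [654.9, -29.2, 76.6]
tcp_rot: [-3.138, 0.004, -2.548]
contact_force: [0.4, 0.1, 1.0]
grip_width: 76.0
finger_force: 0.0
time: 44.8
tool_pos: [653.3, -29.0, 73.4]
tcp_rot: [3.141, -0.0, -2.548]
contact_force: [0.3, 0.4, 0.4]
grip_width: 28.7
finger_force: 28.9
```

```bash
python3 -m creep '0 0 0 0 0 0 20;0 0 0.018 0 0 0 20;0.02 0.0005 0 0 0 0 20;0.0185 0 0 0 0 0 20;0 0 0 0 0 0 20;0 0 -0.013 0 0 0 20;0 0 0 0 0 0 20;0 0 0 0 0 0 20'
```

```text
time: 45.47
tool_pos: [690.5, -28.4, 77.1]
tcp_rot: [3.139, -0.002, -2.548]
contact_force: [0.4, 0.0, -0.2]
grip_width: 28.5
finger_force: 29.1
```

```bash
python3 -m creep '0 0 0 0 0 0 60;0 0 0 0 0 0 60;0 0 0 0 0 0 60;0 0 0 0 0 0 60;0 0 0 0 0 0 60;0 0 0.04 0 0 0 60;0 0 0.04 0 0 0 100;0 0 0.04 0 0 0 100';python3 -m creep '-0.0273 0.0221 0 0 0 0 100;-0.0273 0.0221 0 0 0 0 100;-0.0273 0.0221 0 0 0 0 100;-0.0273 0.0221 0 0 0 0 100;-0.0273 0.0221 0 0 0 0 100;0 0 0 0 0 0 100;0 0 0 0 0 0 100;0 0 0 0 0 0 100'; python3 - <<'E'
from h import *
im=viewer.capture("scene"); print([tuple(map(float,(*b[0],b[1],*pt("scene",*b[0],22)[:2]))) for b in blobs(im,"green",20)])
E
```

```text
time: 46.13
tool_pos: [691.4, -28.4, 199.3]
tcp_rot: [3.14, -0.001, -2.548]
contact_force: [1.3, -0.3, -0.8]
grip_width: 64.1
finger_force: 0.0
time: 46.8
tool_pos: [556.1, 81.9, 199.1]
tcp_rot: [-3.14, 0.001, -2.547]
contact_force: [0.1, -0.1, -0.4]
grip_width: 91.8
finger_force: 0.0
[(317.4, 269.6, 76.0, 700.00458434683, -27.006945812071187)]
```

```bash
python3 -m creep '-0.002 0 -0.035 0 0 0 100;0 0 -0.025 0 0 0 100;0 0 -0.019 0 0 0 100;0 0 0 0 0 0 100;0 0 0 0 0 0 100;0 0 0 0 0 0 100;0 0 0 0 0 0 100';python3 -m creep '0 0 0 0 0 0 50;0 0 0 0 0 0 50;0 0 0 0 0 0 50;0 0 0 0 0 0 50;0 0 0 0 0 0 50;0 0 0 0 0 0 50;0 0 0 0 0 0 50;0 0 0 0 0 0 50';python3 -m creep '0 0 0 0 0 -0.035 50;0 0 0 0 0 -0.035 50;0 0 0 0 0 0 50;0 0 0 0 0 0 50;0 0 0 0 0 0 50'
```

```text
time: 47.43
tool_pos: [554.6, 81.7, 121.0]
tcp_rot: [-3.14, 0.002, -2.548]
contact_force: [0.1, 0.7, -0.0]
grip_width: 92.0
finger_force: 0.0
time: 48.1
tool_pos: [553.0, 82.6, 119.7]
tcp_rot: [3.14, -0.0, -2.548]
contact_force: [-2.7, 4.9, 4.1]
grip_width: 59.4
finger_force: 30.0
time: 48.52
tool_pos: [553.0, 82.7, 119.7]
tcp_rot: [3.14, -0.0, -2.618]
contact_force: [-3.5, 4.9, 3.6]
grip_width: 59.2
finger_force: 30.0
```

```bash
python3 -m creep '0 0 0 0 0 0 100;0 0 0 0 0 0 100;0 0 0 0 0 0 100;0 0 0 0 0 0 100;0 0 0 0 0 0 100;0 0 0 0 0 0 100;0 0 0 0 0 0 100;0 0 0.03 0 0 0 100';python3 -m creep '0 0 0.04 0 0 0 100;0 0 0.04 0 0 0 100;-0.02 0.035 0.03 0 0 0 100;-0.02 0.035 0 0 0 0 100;-0.02 0.035 0 0 0 0 100;-0.02 0.035 0 0 0 0 100;-0.02 0.035 0 0 0 0 100;0 0 0 0 0 0 100';python3 -m creep '-0.01 0.035 0 0 0 0 100;-0.01 0.035 0 0 0 0 100;0 0 0 0 0 0 100;0 0 0 0 0 0 100'
python3 - <<'E'
from h import *
im={n:viewer.capture(n) for n in("top","scene")}
for n in im: cv2.imwrite(f"pics/{n}9.png",im[n][...,::-1])
print("green",[tuple(map(float,(*b[0],b[1]))) for b in blobs(im["scene"],"green",20)])
for n,(hu,hv) in(("top",(267.5,271.8)),("scene",(348.5,216.8))):
  c,M=cam(n); o0=c['origin']; g=im[n].astype(float)
  def q(u,v,z=72.):
    d=M@np.array([(u-c['cx'])/c['fx'],-(v-c['cy'])/c['fy'],-1]); return (o0+d*(z-o0[2])/d[2])[:2]
  D=q(hu,hv)
  for nm in("red","blue"):
    A=[]
    for v in range(int(hv)-14,int(hv)+15):
      for u in range(int(hu)-14,int(hu)+15):
        d=q(u,v)-D; r=np.hypot(*d); R_,G,B=g[v,u]
        if nm=="red" and 8<r<28 : A.append((max(R_-max(G,B)-20,0),*d))
        if nm=="blue" and 4<r<25: A.append((max(B-R_-10,0),*d))
    A=np.array(A); w=A[:,0]; m=(A[:,1:]*w[:,None]).sum(0)/w.sum(); print(n,nm,w.sum(),m.round(1),(np.arctan2(m[1],m[0])%6.283).round(3))
t=im["top"][256:288,250:285,::-1]; s=im["scene"][200:235,330:368,::-1]; w=im["scene"][165:290,235:385,::-1]
cv2.imwrite("pics/d9.png",np.hstack([cv2.resize(a,(z,250),interpolation=2) for a,z in((t,250),(s,250),(w,300))]))
E
```

```text
time: 49.18
tool_pos: [550.6, 81.8, 145.0]
tcp_rot: [3.136, -0.009, -2.618]
contact_force: [-1.3, -1.0, -1.2]
grip_width: 91.7
finger_force: 0.0
time: 49.85
tool_pos: [453.1, 256.0, 254.7]
tcp_rot: [3.139, -0.0, -2.612]
contact_force: [-0.2, -0.2, 0.1]
grip_width: 91.6
finger_force: 0.0
time: 50.18
tool_pos: [436.3, 322.1, 254.2]
tcp_rot: [-3.141, -0.0, -2.614]
contact_force: [0.4, -1.0, -1.2]
grip_width: 91.6
finger_force: 0.0
green [(317.3, 269.7, 72.0)]
top red 281.0 [-17.2 -17.4] 3.932
top blue 3.0 [-5.2 -8.4] 4.16
scene red 121.0 [-19.8 -17.6] 3.869
scene blue 677.0 [-12.  -10.9] 3.879
```

View pics/d9.png

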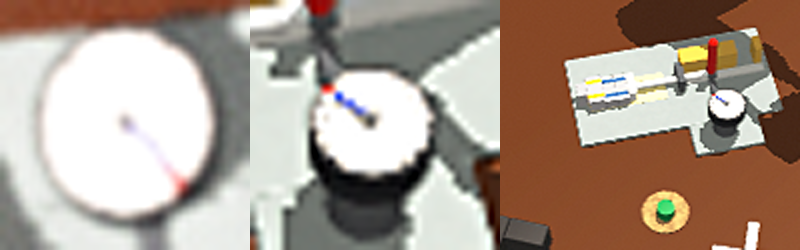

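The mark lies on the pointer line in both views (scene 3.869 against 3.879 rad), the puck is on the coaster at crop (665,210), and the pack is clamped with the handle upright. I hand the job in.

```bash
python3 -c "
from plant import order
print(order.close_job())"
```

```text
the job is handed in; nothing more can be done
None
```

I handed the job in at about 50 s; no verdict came back. In the last pictures the three blocks I found (no fourth was visible in either camera) were clamped with the handle upright, the puck was back on the coaster after being knocked off once, and the zero mark stood at the pointer.

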